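Fetch the drying diode plate from behind the cans and seat it in the tester

ROBOT

A 6-joint arm with a two-finger parallel gripper is mounted at the origin on the work surface. World frame = base frame: x ahead of the robot, y to its left, z up, the work surface at z = 0. Lengths are in mm, angles in rad, forces in N, time in s.
With the tool pointing down it reaches from about 300 to 775 mm from the base axis. Payload 14.6 kg.
Tool frame: the origin (TCP) lies at the very end of the fingers, on their centre line; the grasp point (between the pads) lies 19 mm behind it; y points along the fingers, z is the direction in which the jaws open and shut, and the axes are right-handed (so a half turn about y gives the same grasp; the last joint's range is limited). The gripper opens to 94 mm and grips with 3 to 60 N. Pads are 16 mm wide; open, the fingers measure 119 mm over their backs; the gripper's body (75 mm by 177 mm) begins 78 mm behind the grasp point.
Start: joints at [1.083, 0.3, 1.521, -0, 1.321, -0.067], TCP at [224.666, 502.01, 205.446] pointing down, gripper open.
Joint ranges: [-3.03, 3.03], [-0.79, 2.21], [0.23, 2.52], [-1.04, 4.18], [0, 3.07], [-2.55, 2.55]. Speed limits (rad/s): [2.22, 2.22, 2.57, 3.14, 3.14, 3.14].

INTERFACE

Orientations are given as [roll, pitch, yaw] about the fixed x, y, z axes, in that order (R = Rz(yaw) Ry(pitch) Rx(roll)).
In Python, from cell import monitor, optics, manip gives the robot as it stands.
- The arm moves only by the shell command python3 -m creep 'ROWS' [FORCE]. ROWS is JSON, a list of rows, each an object of numbers: "tx", "ty", "tz": the shift along the tool's x, y, z scaled (see below); "turn": the turn about the tool's y scaled (see below); "fingers": the finger opening in mm, from 0 to 94. In form: [{"tx": .., "ty": .., "tz": .., "turn": .., "fingers": ..}, ...]. A call has 1 to 20 rows; each row is the pose to reach, as a shift and turn from the pose measured when the call began, along the tool's axes at that moment, turning the shorter way round; what a row does not reach only later rows make up. The controller multiplies each number of a shift by 200 mm and each number of a turn by pi rad. A row lasts 1/10 s, in which the tool goes at most 50 mm and 8.59 degrees, less where a joint would pass 70% of its speed; a pose out of reach is approached as far as the arm can. A call with a number of a shift or a turn outside -1 to 1 is refused whole. A call with a gripper value outside its range is refused whole. The fingers move at their own pace and stop on an object; FORCE is the grip in N (left out, the last holds). Time passes only in rows, so rows that repeat a pose let the fingers close. It gives the time, the measured TCP pose, the force and the opening at its end, in the units of the state.
- monitor.read_state(): the state, without advancing time (a new reading comes with each control period).
- optics.camera(name): name is "side" or "top"; returns a dict with "frame" (384x512x3 uint8, red, green, blue), "range_z" (384x512 float32, mm along the optical axis (not along the pixel's ray), 0 where there is no reading), "fx", "fy", "cx", "cy" (pixels), "R" (3x3) and "t" (3): a world point X has camera coordinates R X + t. Camera axes: x right, y down, z forward; pixel columns grow to the right and rows downward; lengths in mm; the calibration is good to about 2 mm. A picture is of the moment at which its call begins.
- manip.sign_off(): hands the job in, once; it reports no verdict.
The state is a dict: "clock": time; "joints": joint angles; "qd": joint speeds; "effort": joint torques, N m; "eef_pos": TCP position; "eef_rot": TCP orientation; "wrist_force": force on the tool from outside, world axes, zero at the start; "moment": the same for the moment, N m; "finger_gap": finger opening in mm.
Only numpy, scipy, OpenCV 4.12 (cv2) and the standard library are available. Lean on these libraries where they do the work, as an engineer would, in place of code of your own. Each camera call takes 0.05 s, during which the arm holds its last target.

TASK

The washed diode plate is lying at the back of the aluminium tray, behind the spray can, the varnish jar and the grease tin. Stand all three containers on the green rubber mat, then lay the diode plate flat in the black bed of the rectifier tester, squarely between the two end stops (either way round), and only then stand each container back in the tray where it stood. Keep the containers upright, and leave the two bearings, the brass stud and the screwdriver where they are.

Things in the scene. Friction and masses are not known exactly. Their poses are not given: they have to be found in the camera images.
- spray_center (a point): Blue spray can, white band, red cap: round, 46 mm in diameter, 96 mm tall (straight sides up to 72 mm, cap 34 mm wide), about 0.13 kg. The point is on its axis, half-way up (48 mm above its foot). It stands on the tray's floor in a row with the jar and the tin, in any order, gaps of 35 mm or more; the place where each stands at the start is the place it must go back to.
- jar_center (a point): Amber-brown varnish jar, paper label, black cap: round body 52 mm in diameter up to 62 mm, then a cap 41 mm wide, 88 mm tall in all, about 0.25 kg. The point is on its axis, half-way up (44 mm above its foot). Stands in the same row in the tray; grip the body, not the shoulder.
- tin_center (a point): Green grease tin with a yellow stripe and a bare metal lid: round, 58 mm in diameter, 80 mm tall, about 0.30 kg. The point is on its axis, half-way up (40 mm above its foot). Stands in the same row in the tray. The tray is fixed, 196 by 298 mm, its floor 3 mm above the counter, its walls 15 mm high.
- plate_center (a point): Dark grey diode plate: a straight metal channel 44 mm wide (its x), 112 mm long (its y), 16 mm tall, open side up, three button diodes and a brass terminal inside; about 0.17 kg; grip it across the width. The point is its centre, 8 mm above its underside. It lies flat on the tray floor 2 to 22 mm behind the row, long side along the row, 50 mm or more of free floor behind it.
- mat: Flat green rubber mat, 260 mm (its x) by 160 mm (its y), 4 mm thick, fixed on the counter and empty at the start, on the robot's left or right. The point is the centre of its underside, on the counter.
- nest (a point): Bed of the grey fixed rectifier tester, on the side opposite the mat: flat, black, 60 mm wide (its x), 144 mm long (its y). The point is the centre of its top face, 16 mm above the counter. End stops (red +y, black -y) rise 8 mm above it, 132 mm apart; the plate lies between them, length along y. The long sides are open. The meter box, 78 mm tall, begins 80 mm from the point, on its +x side.
- bearing_small: Bystander: small chrome ball bearing, 35 mm in diameter, 11 mm thick, lying flat in a far corner of the tray. The point is the centre of its underside.
- stud: Bystander: brass terminal stud standing on its 20 mm head in the other far corner of the tray, 34 mm tall, 8 mm shank. The point is the centre of its underside.
- bearing_large: Bystander: large chrome ball bearing, 47 mm in diameter, 14 mm thick, lying flat on the counter beyond the tray. The point is the centre of its underside.
- screwdriver: Bystander: stubby screwdriver, 100 mm long, with a yellow handle 27 mm thick, lying on the counter between the robot and the tray. The point is under its middle, on the counter; its blade points along +x.

How it is judged (in metres and radians):
On the way, in this order (a step that is already met when the one before it is completed fails the run):
1. all three containers stand on the mat, the plate still where it lay (x of spray_center in the frame of mat between -0.125 and 0.125 m and y of spray_center in the frame of mat between -0.075 and 0.075 m and height (world z) of spray_center between 0.046 and 0.058 m and angle between each of spray_center, jar_center, tin_center's own z axis and vertical below 0.12 rad and x of jar_center in the frame of mat between -0.125 and 0.125 m and y of jar_center in the frame of mat between -0.075 and 0.075 m and height (world z) of jar_center between 0.042 and 0.054 m and x of tin_center in the frame of mat between -0.125 and 0.125 m and y of tin_center in the frame of mat between -0.075 and 0.075 m and height (world z) of tin_center between 0.038 and 0.05 m and distance of plate_center from where it was at the start of the episode below 0.02 m), for 0.2 s.
2. the plate lies in the tester's bed, released, while the containers still stand on the mat (x of spray_center in the frame of mat between -0.125 and 0.125 m and y of spray_center in the frame of mat between -0.075 and 0.075 m and height (world z) of spray_center between 0.046 and 0.058 m and angle between each of spray_center, jar_center, tin_center's own z axis and vertical below 0.12 rad and x of jar_center in the frame of mat between -0.125 and 0.125 m and y of jar_center in the frame of mat between -0.075 and 0.075 m and height (world z) of jar_center between 0.042 and 0.054 m and x of tin_center in the frame of mat between -0.125 and 0.125 m and y of tin_center in the frame of mat between -0.075 and 0.075 m and height (world z) of tin_center between 0.038 and 0.05 m and horizontal distance between plate_center and nest below 0.012 m and angle between the y axis of plate_center and the y axis of nest, either way round below 0.15 rad and z of plate_center in the frame of nest between 0.004 and 0.012 m and angle between plate_center's own z axis and vertical below 0.1 rad and contact force between the fingers and plate below 0.1 N), for 0.2 s.
At the end, for the whole second after the job is handed in: Each container stands upright in the tray within 15 mm of where it stood at the start, and the diode plate lies flat on the tester's bed between the end stops, its centre within 12 mm of the bed's centre and its length within 0.15 rad of the bed's; all released and at rest (distance of each of spray_center, jar_center, tin_center from where it was at the start of the episode below 0.015 m and angle between each of spray_center, jar_center, tin_center, plate_center's own z axis and vertical below 0.1 rad and linear speed of each of spray, jar, tin, plate below 0.02 m/s and horizontal distance between plate_center and nest below 0.012 m and angle between the y axis of plate_center and the y axis of nest, either way round below 0.15 rad and z of plate_center in the frame of nest between 0.004 and 0.012 m); the robot touches nothing.
It fails at once if a container is tipped (more than 0.5 rad) (angle between any of spray_center, jar_center, tin_center's own z axis and vertical above 0.5 rad).
It fails at once if a bearing, the stud or the screwdriver is shifted by more than 20 mm (distance of any of bearing_small, stud, bearing_large, screwdriver from where it was at the start of the episode above 0.02 m).
It also fails if it takes over 131 s, if anything falls off the work surface, if the arm or the gripper's body presses on something with over 40 N, if the wrist force passes 120 N, or if a joint passes its speed limit or range.

## Working session

There is one attempt and no reset: what is moved stays moved. The work goes in short steps, Python scripts to look and compute and a shell command to move; the robot and the scene stay as the last step left them, time stands still between calls to the robot, and variables do not carry over. Pictures are saved under pics/ and viewed, and the job is handed in when it is done.

```bash
ls; mkdir -p pics; python3 - <<'E'
from cell import monitor, optics
import cv2, numpy as np
s=monitor.read_state()
for k,v in s.items(): print(k,np.round(v,3))
for n in ("top","side"):
    c=optics.camera(n)
    cv2.imwrite(f"pics/{n}0.png",c["frame"][:,:,::-1]); np.savez(f"pics/{n}0.npz",**c)
    print(n,c["fx"],c["fy"],c["cx"],c["cy"],np.round(c["R"],4).tolist(),np.round(c["t"],2), "cam", np.round(-c["R"].T@c["t"],1))
E
```

```text
pics
clock 0.0
joints [ 1.083  0.3    1.522 -0.     1.321 -0.067]
qd [ 0.     0.001 -0.001 -0.001  0.    -0.   ]
effort [ 0.0000e+00 -5.3182e+01 -3.5273e+01  7.1000e-02  2.5000e-02 -0.0000e+00]
eef_pos [224.547 501.778 204.873]
eef_rot [-1.572  0.    -0.421]
wrist_force [ 0.37  -0.067  0.783]
moment [ 0.019  0.014 -0.007]
finger_gap 93.713
top 429.4030336170615 429.4030336170615 254.22250804801007 193.81111920525467 [[0.0087, -0.9997, 0.0232], [-0.9933, -0.0113, -0.1154], [0.1156, -0.022, -0.993]] [-16.45 575.2  948.23] cam [ 461.8   10.9 1008.4]
side 482.6404967026796 482.6404967026796 256.8505493223128 190.3831537321276 [[-0.9422, -0.335, 0.0087], [-0.2296, 0.6263, -0.745], [0.2441, -0.7039, -0.6671]] [ 530.86  182.01 1012.98] cam [294.7 776.9 806.7]
```

View pics/top0.png

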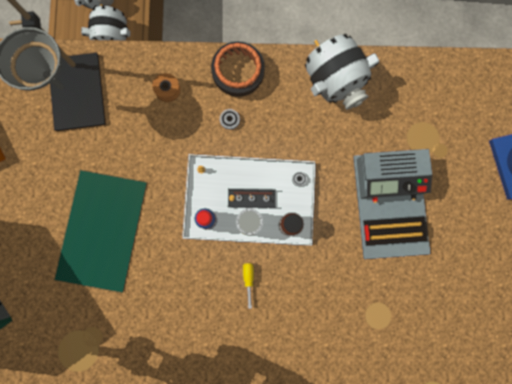

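View pics/side0.png

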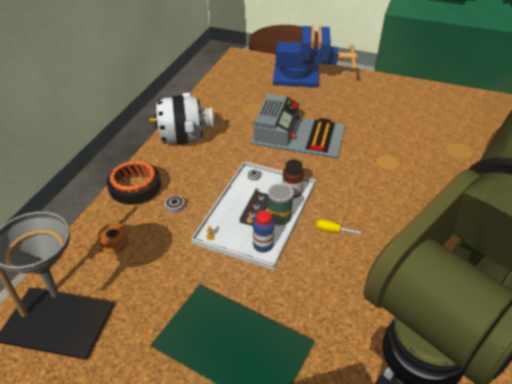

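The top view shows the row spray (204,218), tin (249,222) and jar (291,224), with the plate at about (252,198). The mat is on the left around (100,230) and the tester bed on the right at about (395,232). I'll zoom in and measure.

```bash
cat > h.py <<'E'
import numpy as np, cv2
def load(n): return dict(np.load(f"pics/{n}.npz"))
def cast(c,u,v,z):
    u=np.atleast_1d(u).astype(float);v=np.atleast_1d(v).astype(float)
    d=np.stack([(u-c["cx"])/c["fx"],(v-c["cy"])/c["fy"],np.ones_like(u)],1)@c["R"]
    o=-c["R"].T@c["t"]
    return o+d*((z-o[2])/d[:,2])[:,None]
def proj(c,X):
    p=np.atleast_2d(X)@c["R"].T+c["t"]
    return np.stack([c["fx"]*p[:,0]/p[:,2]+c["cx"],c["fy"]*p[:,1]/p[:,2]+c["cy"]],1)
def cloud(c):
    v,u=np.mgrid[0:384,0:512]; z=c["range_z"]
    P=np.stack([(u-c["cx"])/c["fx"]*z,(v-c["cy"])/c["fy"]*z,z],-1)
    return (P-c["t"])@c["R"]
E
python3 - <<'E'
from h import *
c=load("top0"); im=c["frame"][:,:,::-1]
cv2.imwrite("pics/z1.png",cv2.resize(im[145:255,175:325],None,fx=5,fy=5,interpolation=cv2.INTER_CUBIC))
cv2.imwrite("pics/z2.png",cv2.resize(im[140:265,345:445],None,fx=4.5,fy=4.5,interpolation=cv2.INTER_CUBIC))
P=cloud(c)
for (u,v) in [(204,218),(249,222),(291,224),(240,198),(100,230),(395,232),(200,230),(300,165),(395,225),(340,280)]:
    print((u,v),np.round(P[v,u],1))
E
```

```text
(204, 218) [514.9  96.3 100.7]
(249, 222) [508.3   1.2  83.4]
(291, 224) [504.6 -88.7  89.6]
(240, 198) [567.2  21.9  15.7]
(100, 230) [490.3 343.9   6.6]
(395, 232) [ 491.8 -338.4   16.8]
(200, 230) [492.6 114.1   3.4]
(300, 165) [ 649.  -119.6    4.2]
(395, 225) [ 508.1 -339.    16.3]
(340, 280) [ 380.3 -211.7    2.7]
```

View pics/z1.png

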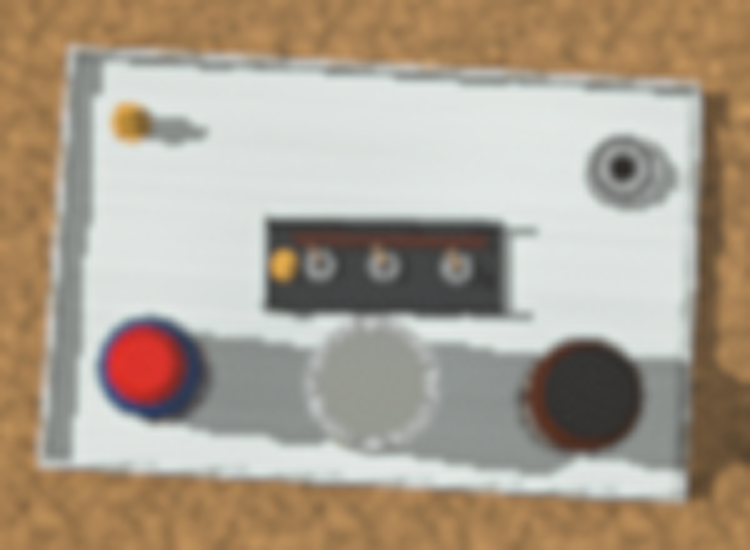

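View pics/z2.png

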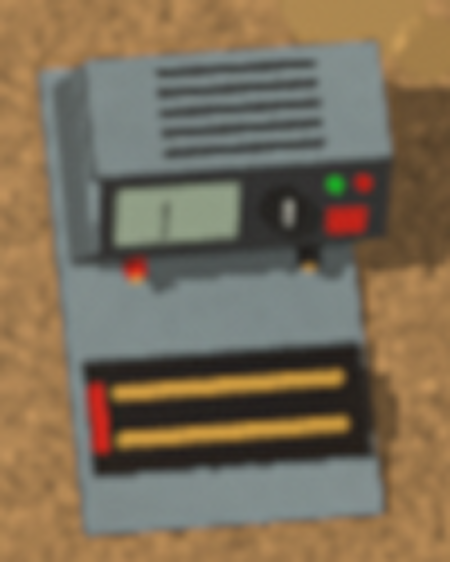

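```bash
python3 - <<'E'
from h import *
c=load("top0"); P=cloud(c); hsv=cv2.cvtColor(c["frame"],cv2.COLOR_RGB2HSV); Z=P[...,2]
def circ(name,m,z):
    cs,_=cv2.findContours(m.astype(np.uint8),cv2.RETR_EXTERNAL,cv2.CHAIN_APPROX_NONE)
    k=max(cs,key=cv2.contourArea)[:,0]
    X=cast(c,k[:,0],k[:,1],z); 
    (cx,cy),r=cv2.minEnclosingCircle(X[:,:2].astype(np.float32)); M=cv2.moments(k.reshape(-1,1,2))
    Xc=cast(c,M["m10"]/M["m00"],M["m01"]/M["m00"],z)
    print(name,"enc",round(cx,1),round(cy,1),"r",round(r,1),"mom",np.round(Xc[0],1), "medZ",np.median(Z[m]))
H,S,V=[hsv[...,i].astype(int) for i in range(3)]
win=np.zeros(H.shape,bool)
def w(u0,u1,v0,v1):
    m=np.zeros(H.shape,bool); m[v0:v1,u0:u1]=1; return m
W=w(190,220,205,235)
circ("spraycap",W&((H<8)|(H>172))&(S>150),96)
circ("spray dep",W&(Z>85),96)
circ("tin dep",w(232,266,205,240)&(Z>65),80)
circ("jar cap",w(275,306,210,240)&(V<75)&(Z>60),88)
circ("jar dep",w(275,306,210,240)&(Z>75),88)
def rect(name,m,z,cc=c):
    cs,_=cv2.findContours(m.astype(np.uint8),cv2.RETR_EXTERNAL,cv2.CHAIN_APPROX_NONE)
    k=max(cs,key=cv2.contourArea)[:,0]
    X=cast(cc,k[:,0],k[:,1],z)[:,:2].astype(np.float32)
    r=cv2.minAreaRect(X); print(name,np.round(r[0],1),np.round(r[1],1),round(r[2],1))
    print("  corners",np.round(cv2.boxPoints(r),1).tolist())
rect("plate",w(225,282,185,212)&(V<140)&(Z>9)|(w(225,282,185,207)&(V<100)),18)
rect("mat",(H>60)&(H<95)&(S>90)&w(40,160,160,300),4)
rect("mat",(H>60)&(H<95)&(S>60)&w(40,160,160,300),4)
rect("bed",w(360,430,212,250)&((V<70)|(S>110)),16)
rect("redstop",w(360,372,215,250)&((H<8)|(H>172))&(S>150),24)
rect("testerbase",w(350,440,140,265)&(H>85)&(H<115)&(Z<30)&(Z>3),12)
rect("tray",w(175,325,148,250)&(S<50)&(V>100),15)
m=w(230,270,255,315)&(H>22)&(H<35)&(S>190); rect("screwhandle",m,13)
E
```

```text
spraycap enc 516.1 98.0 r 15.8 mom [516.2  97.6  96. ] medZ 98.92572327317157
spray dep enc 516.9 96.8 r 16.9 mom [516.7  96.7  96. ] medZ 98.76117242893767
tin dep enc 510.8 0.4 r 29.0 mom [5.106e+02 5.000e-01 8.000e+01] medZ 83.35107987823505
jar cap enc 505.9 -93.2 r 21.3 mom [505.8 -93.1  88. ] medZ 91.13191540859613
jar dep enc 507.4 -93.5 r 20.9 mom [507.3 -93.3  88. ] medZ 91.38797472962435
plate [567.4  -4.8] [ 42.  109.3] 0.6
  corners [[545.7999877929688, 49.599998474121094], [546.9000244140625, -59.70000076293945], [589.0, -59.29999923706055], [587.7999877929688, 50.0]]
mat [490.1 343. ] [156.  254.2] 80.1
  corners [[351.5, 288.0], [601.7999877929688, 244.3000030517578], [628.7000122070312, 398.1000061035156], [378.29998779296875, 441.70001220703125]]
mat [490.4 343. ] [157.1 255.2] 80.1
  corners [[351.20001220703125, 287.6000061035156], [602.5999755859375, 243.60000610351562], [629.5999755859375, 398.3999938964844], [378.20001220703125, 442.29998779296875]]
bed [ 498.6 -345.2] [ 64.6 158.4] 6.7
  corners [[457.29998779296875, -270.29998779296875], [475.79998779296875, -
[... 221 characters left out ...]
 -266.70001220703125], [470.6000061035156, -265.8999938964844]]
testerbase [ 556.3 -332.6] [237.  151.3] 4.6
  corners [[432.1000061035156, -266.70001220703125], [444.20001220703125, -417.5], [680.4000244140625, -398.6000061035156], [668.4000244140625, -247.8000030517578]]
tray [ 5.65e+02 -5.00e-01] [300.8 197.1] 87.5
  corners [[459.8999938964844, -146.3000030517578], [656.9000244140625, -155.10000610351562], [670.2000122070312, 145.39999389648438], [473.20001220703125, 154.10000610351562]]
screwhandle [392.1   2.6] [51.7 20.6] 0.7
  corners [[366.20001220703125, 12.600000381469727], [366.3999938964844, -8.0], [418.1000061035156, -7.400000095367432], [417.8999938964844, 13.199999809265137]]
```

```bash
cat >> h.py <<'E'
def to(x,y,z,yaw=None,s=None):
    from cell import monitor
    s=s or monitor.read_state(); p=np.array(s["eef_pos"]); a=s["eef_rot"][2]
    d=np.array([x,y,z])-p
    tx=d[0]*np.cos(a)+d[1]*np.sin(a); tz=-d[0]*np.sin(a)+d[1]*np.cos(a); ty=-d[2]
    t=0 if yaw is None else -((yaw-a+np.pi)%(2*np.pi)-np.pi)/np.pi
    print("-> (%.0f,%.0f,%.0f): tx %.4f ty %.4f tz %.4f turn %.4f  dist %.0f"%(x,y,z,tx/200,ty/200,tz/200,t,np.linalg.norm(d)))
E
python3 - <<'E'
from h import *
c=load("top0"); sd=load("side0"); im=c["frame"][:,:,::-1]
# redo centres at right height
for n,(u,v),z in [("spray",(0,0),0)]: pass
for n,X,z in [("spray",(516.5,97.2,96),99),("tin",(510.7,.5,80),83),("jar",(506.8,-93.3,88),91)]:
    p=proj(c,X)[0]; Y=cast(c,*p,z)[0]; print(n,np.round(Y,1), "side px",np.round(proj(sd,Y)[0],1))
# bed corners by eye (zoom 4.5, offset 345,140; half-pixel convention)
k=np.array([(85,365),(362,345),(372,455),(95,473)],float)/4.5-.5+.5/4.5+[345,140]
B=cast(c,k[:,0],k[:,1],16); print("bed",np.round(B[:,:2],1).tolist(),np.round(B.mean(0),1))
g=np.array([(112,395),(343,378),(118,441),(350,424)],float)/4.5-.4+[345,140]
G=cast(c,g[:,0],g[:,1],16); print("gold",np.round(G[:,:2],1).tolist(),np.round(G.mean(0),1))
k=np.array([(265,218),(503,222),(503,314),(267,311)],float)/5-.4+[175,145]
B=cast(c,k[:,0],k[:,1],19); print("plate",np.round(B[:,:2],1).tolist(),np.round(B.mean(0),1))
# side zooms
s=sd["frame"][:,:,::-1]
cv2.imwrite("pics/s1.png",cv2.resize(s[85:165,240:350],None,fx=6,fy=6,interpolation=cv2.INTER_CUBIC))
cv2.imwrite("pics/s2.png",cv2.resize(s[155:270,190:320],None,fx=5,fy=5,interpolation=cv2.INTER_CUBIC))
E
```

```text
spray [516.3  96.9  99. ] side px [263.  214.6]
tin [5.105e+02 5.000e-01 8.300e+01] side px [279.3 191.8]
jar [506.7 -93.   91. ] side px [293.  164.9]
bed [[517.3, -265.6], [529.1, -410.4], [472.4, -413.5], [462.0, -269.6]] [ 495.2 -339.8   16. ]
gold [[502.0, -279.3], [511.9, -399.8], [478.4, -281.9], [488.3, -402.6]] [ 495.2 -340.9   16. ]
plate [[589.4, 50.9], [588.8, -59.7], [545.9, -59.8], [546.1, 49.3]] [567.6  -4.8  19. ]
```

View pics/s1.png

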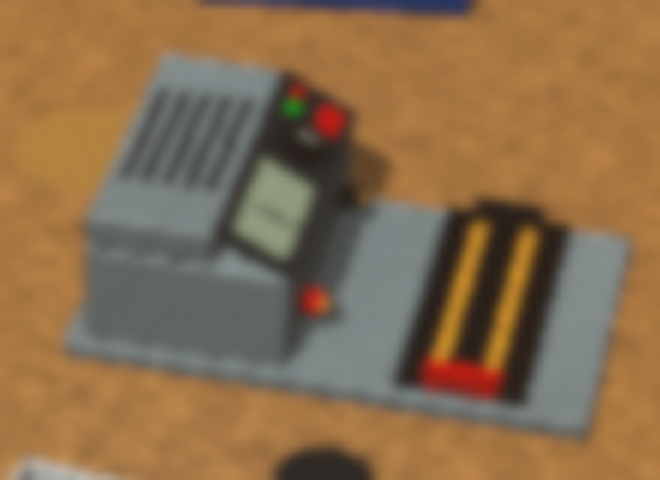

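View pics/s2.png

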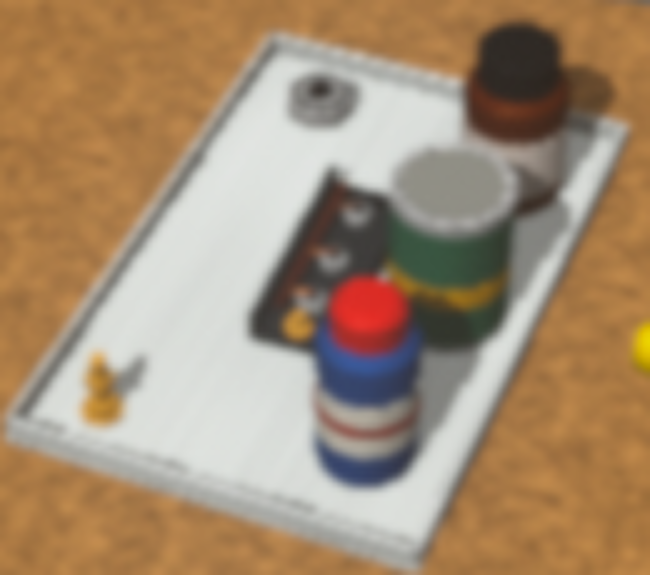

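Both views agree within about 3 mm. Going for the spray first.

```bash
python3 - <<'E'
from h import *
c=load("side0"); print(proj(c,[495.2,-340.3,16]), "seen 320.8,133.8")
to(400,250,205,0.05); to(370,300,205,.05); to(515.5,97,205,.05)
E
```

```text
[[320.05027613 134.86039845]] seen 320.8,133.8
-> (400,250,205): tx 1.3150 ty -0.0002 tz -0.7908 turn -0.1499  dist 307
-> (370,300,205): tx 1.0760 ty -0.0002 tz -0.6239 turn -0.1499  dist 249
-> (516,97,205): tx 2.1547 ty -0.0002 tz -1.2532 turn -0.1499  dist 499
```

```bash
python3 -m creep '[{"tx":0.1,"ty":0,"tz":-0.06,"turn":-0.03,"fingers":68},{"tx":0.25,"ty":0,"tz":-0.145,"turn":-0.07,"fingers":68},{"tx":0.42,"ty":0,"tz":-0.245,"turn":-0.11,"fingers":68},{"tx":0.6,"ty":0,"tz":-0.35,"turn":-0.15,"fingers":68},{"tx":0.8,"ty":0,"tz":-0.465,"turn":-0.15,"fingers":68},{"tx":1,"ty":0,"tz":-0.58,"turn":-0.15,"fingers":68},{"tx":1,"ty":0,"tz":-0.58,"turn":-0.15,"fingers":68}]' 30; python3 -c "
from h import *
to(515.5,97,205,.05)"
```

```text
clock: 0.8
eef_pos: [361.9, 310.9, 204.9]
eef_rot: [-1.572, 0.0, 0.046]
wrist_force: [0.5, 0.8, 0.2]
finger_gap: 68.0
-> (516,97,205): tx 0.7180 ty -0.0004 tz -1.1033 turn -0.0013  dist 263
```

```bash
python3 -m creep '[{"tx":0.1,"ty":0,"tz":-0.15,"turn":0,"fingers":68},{"tx":0.23,"ty":0,"tz":-0.35,"turn":0,"fingers":68},{"tx":0.36,"ty":0,"tz":-0.55,"turn":0,"fingers":68},{"tx":0.5,"ty":0,"tz":-0.78,"turn":0,"fingers":68},{"tx":0.65,"ty":0,"tz":-1,"turn":0,"fingers":68},{"tx":0.65,"ty":0,"tz":-1,"turn":0,"fingers":68}]' 30; python3 -c "
from h import *
to(515.5,97,26,.05)"
```

```text
clock: 1.4
eef_pos: [502.7, 113.9, 204.7]
eef_rot: [-1.573, 0.001, 0.042]
wrist_force: [0.6, 0.5, -0.2]
finger_gap: 68.0
-> (516,97,26): tx 0.0603 ty 0.8935 tz -0.0870 turn -0.0025  dist 180
```

```bash
python3 -m creep '[{"tx":0.06,"ty":0.1,"tz":-0.087,"turn":-0.002,"fingers":68},{"tx":0.06,"ty":0.3,"tz":-0.087,"turn":-0.002,"fingers":68},{"tx":0.06,"ty":0.5,"tz":-0.087,"turn":-0.002,"fingers":68},{"tx":0.06,"ty":0.65,"tz":-0.087,"turn":-0.002,"fingers":68},{"tx":0.06,"ty":0.78,"tz":-0.087,"turn":-0.002,"fingers":68},{"tx":0.06,"ty":0.86,"tz":-0.087,"turn":-0.002,"fingers":68},{"tx":0.06,"ty":0.893,"tz":-0.087,"turn":-0.002,"fingers":68},{"tx":0.06,"ty":0.893,"tz":-0.087,"turn":-0.002,"fingers":68}]' 30; python3 -c "
from h import *
to(515.5,97,26,.05)
from cell import optics
c=optics.camera('side'); cv2.imwrite('pics/a1.png',c['frame'][100:300,130:400,::-1])"
```

```text
clock: 2.2
eef_pos: [514.8, 97.2, 25.6]
eef_rot: [-1.573, 0.002, 0.049]
wrist_force: [0.6, -0.3, -0.1]
finger_gap: 67.7
-> (516,97,26): tx 0.0035 ty -0.0019 tz -0.0013 turn -0.0003  dist 1
```

View pics/a1.png

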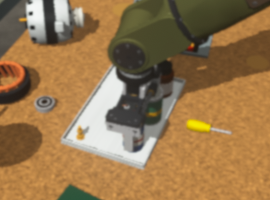

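The fingers straddle the spray can at about (130,130) in the crop, with nothing disturbed. Closing.

```bash
python3 -m creep '[{"tx":0,"ty":0,"tz":0,"turn":0,"fingers":30},{"tx":0,"ty":0,"tz":0,"turn":0,"fingers":30},{"tx":0,"ty":0,"tz":0,"turn":0,"fingers":30},{"tx":0,"ty":0,"tz":0,"turn":0,"fingers":30},{"tx":0,"ty":0,"tz":0,"turn":0,"fingers":30},{"tx":0,"ty":0,"tz":0,"turn":0,"fingers":30},{"tx":0,"ty":0,"tz":0,"turn":0,"fingers":30},{"tx":0,"ty":0,"tz":0,"turn":0,"fingers":30}]' 30; python3 -c "
from h import *
from cell import monitor
print(monitor.read_state()['eef_pos'])
m=np.array([490.2,343]); e=np.array([.985,-.173])
for k in (-80,0,80): print(m+k*e)
to(569,329,87)"
```

```text
clock: 3.05
eef_pos: [515.6, 97.2, 27.0]
eef_rot: [-1.573, 0.0, 0.049]
wrist_force: [-1.6, 0.1, 6.1]
finger_gap: 45.7
[515.62538771  97.19966473  27.01061065]
[411.4  356.84]
[490.2 343. ]
[569.   329.16]
-> (569,329,87): tx 0.3232 ty -0.2999 tz 1.1446 turn 0.0000  dist 245
```

```bash
python3 -m creep '[{"tx":0,"ty":-0.05,"tz":0,"turn":0,"fingers":30},{"tx":0,"ty":-0.15,"tz":0,"turn":0,"fingers":30},{"tx":0,"ty":-0.25,"tz":0.05,"turn":0,"fingers":30},{"tx":0.03,"ty":-0.3,"tz":0.15,"turn":0,"fingers":30},{"tx":0.09,"ty":-0.3,"tz":0.29,"turn":0,"fingers":30},{"tx":0.13,"ty":-0.3,"tz":0.44,"turn":0,"fingers":30},{"tx":0.17,"ty":-0.3,"tz":0.6,"turn":0,"fingers":30},{"tx":0.21,"ty":-0.3,"tz":0.75,"turn":0,"fingers":30},{"tx":0.25,"ty":-0.3,"tz":0.88,"turn":0,"fingers":30},{"tx":0.27,"ty":-0.3,"tz":0.96,"turn":0,"fingers":30},{"tx":0.27,"ty":-0.3,"tz":0.96,"turn":0,"fingers":30}]' 30; python3 -c "
from h import *
to(569,329,28,0.05)"
```

```text
clock: 4.15
eef_pos: [559.9, 293.4, 86.7]
eef_rot: [-1.573, 0.0, 0.051]
wrist_force: [-0.8, 0.3, -0.7]
finger_gap: 45.3
-> (569,329,28): tx 0.0543 ty 0.2937 tz 0.1757 turn 0.0002  dist 69
```

```bash
python3 -m creep '[{"tx":0.03,"ty":0,"tz":0.08,"turn":0,"fingers":30},{"tx":0.054,"ty":0,"tz":0.176,"turn":0,"fingers":30},{"tx":0.054,"ty":0.08,"tz":0.176,"turn":0,"fingers":30},{"tx":0.054,"ty":0.17,"tz":0.176,"turn":0,"fingers":30},{"tx":0.054,"ty":0.23,"tz":0.176,"turn":0,"fingers":30},{"tx":0.054,"ty":0.265,"tz":0.176,"turn":0,"fingers":30},{"tx":0.054,"ty":0.285,"tz":0.176,"turn":0,"fingers":30},{"tx":0.054,"ty":0.292,"tz":0.176,"turn":0,"fingers":30},{"tx":0.054,"ty":0.292,"tz":0.176,"turn":0,"fingers":30}]' 30; python3 -c "
from h import *
to(569,329,28,0.05)"
```

```text
clock: 5.05
eef_pos: [569.1, 328.9, 28.7]
eef_rot: [-1.572, -0.0, 0.051]
wrist_force: [0.2, 0.4, -1.6]
finger_gap: 45.7
-> (569,329,28): tx -0.0007 ty 0.0033 tz 0.0006 turn 0.0002  dist 1
```

```bash
python3 -m creep '[{"tx":0,"ty":0.005,"tz":0,"turn":0,"fingers":30},{"tx":0,"ty":0.006,"tz":0,"turn":0,"fingers":30},{"tx":0,"ty":0.006,"tz":0,"turn":0,"fingers":70},{"tx":0,"ty":0.006,"tz":0,"turn":0,"fingers":70},{"tx":0,"ty":0.006,"tz":0,"turn":0,"fingers":70},{"tx":0,"ty":0.006,"tz":0,"turn":0,"fingers":70},{"tx":0,"ty":0.006,"tz":0,"turn":0,"fingers":70},{"tx":0,"ty":0.006,"tz":0,"turn":0,"fingers":70},{"tx":0,"ty":-0.1,"tz":0,"turn":0,"fingers":70},{"tx":0,"ty":-0.3,"tz":0,"turn":0,"fingers":70},{"tx":0,"ty":-0.5,"tz":0,"turn":0,"fingers":70},{"tx":0,"ty":-0.6,"tz":0,"turn":0,"fingers":74},{"tx":0,"ty":-0.6,"tz":0,"turn":0,"fingers":74}]' 30; python3 -c "
from h import *
to(509.5,0.5,148,0.05)
from cell import optics
for n in ('top','side'):
  c=optics.camera(n); cv2.imwrite('pics/b_%s.png'%n,c['frame'][:,:,::-1])"
```

```text
clock: 6.35
eef_pos: [570.2, 329.7, 152.2]
eef_rot: [-1.57, -0.005, 0.051]
wrist_force: [0.5, -1.6, 0.2]
finger_gap: 73.9
-> (510,0,148): tx -0.3865 ty 0.0211 tz -1.6284 turn 0.0002  dist 335
```

View pics/b_side.png

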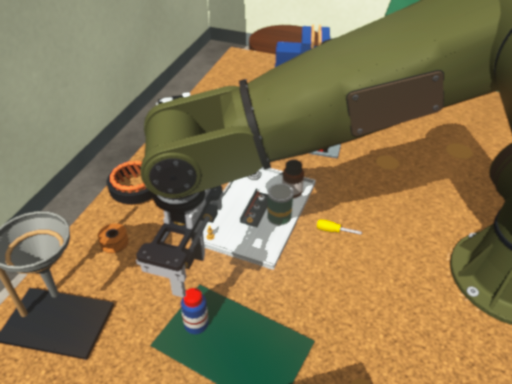

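View pics/b_top.png

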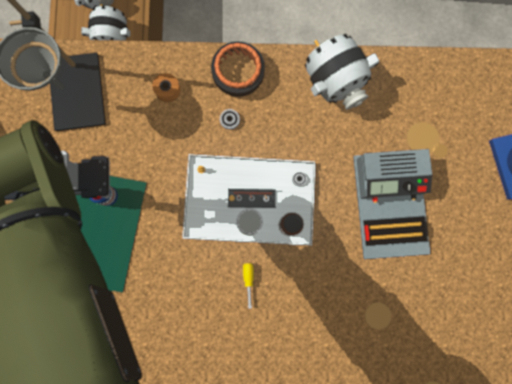

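Spray can stands upright on the mat (side pixel 194,312). Next the tin.

```bash
python3 -m creep '[{"tx":-0.03,"ty":0,"tz":-0.1,"turn":0,"fingers":74},{"tx":-0.07,"ty":0,"tz":-0.28,"turn":0,"fingers":74},{"tx":-0.12,"ty":0,"tz":-0.5,"turn":0,"fingers":74},{"tx":-0.17,"ty":0,"tz":-0.72,"turn":0,"fingers":74},{"tx":-0.21,"ty":0,"tz":-0.9,"turn":0,"fingers":74},{"tx":-0.23,"ty":0,"tz":-1,"turn":0,"fingers":74},{"tx":-0.23,"ty":0,"tz":-1,"turn":0,"fingers":74}]' 30; python3 -c "
from h import *
to(509.5,0.5,26,0.05)"
```

```text
clock: 7.15
eef_pos: [532.3, 124.8, 146.9]
eef_rot: [-1.573, 0.003, 0.048]
wrist_force: [0.4, 0.3, -0.4]
finger_gap: 73.9
-> (510,0,26): tx -0.1438 ty 0.6044 tz -0.6152 turn -0.0006  dist 175
```

```bash
python3 -m creep '[{"tx":-0.03,"ty":0,"tz":-0.12,"turn":0,"fingers":74},{"tx":-0.08,"ty":0,"tz":-0.32,"turn":0,"fingers":74},{"tx":-0.12,"ty":0,"tz":-0.5,"turn":0,"fingers":74},{"tx":-0.144,"ty":0,"tz":-0.6,"turn":0,"fingers":74},{"tx":-0.144,"ty":0.05,"tz":-0.615,"turn":0,"fingers":74},{"tx":-0.144,"ty":0.2,"tz":-0.615,"turn":0,"fingers":74},{"tx":-0.144,"ty":0.36,"tz":-0.615,"turn":0,"fingers":74},{"tx":-0.144,"ty":0.5,"tz":-0.615,"turn":0,"fingers":74},{"tx":-0.144,"ty":0.58,"tz":-0.615,"turn":0,"fingers":74},{"tx":-0.144,"ty":0.604,"tz":-0.615,"turn":0,"fingers":74},{"tx":-0.144,"ty":0.604,"tz":-0.615,"turn":0,"fingers":40},{"tx":-0.144,"ty":0.604,"tz":-0.615,"turn":0,"fingers":40},{"tx":-0.144,"ty":0.604,"tz":-0.615,"turn":0,"fingers":40},{"tx":-0.144,"ty":0.604,"tz":-0.615,"turn":0,"fingers":40},{"tx":-0.144,"ty":0.604,"tz":-0.615,"turn":0,"fingers":40},{"tx":-0.144,"ty":0.604,"tz":-0.615,"turn":0,"fingers":40},{"tx":-0.144,"ty":0.604,"tz":-0.615,"turn":0,"fingers":40}]' 30; python3 -c "
from h import *
to(490,343,87,0.05)"
```

```text
clock: 8.85
eef_pos: [509.6, 0.4, 27.0]
eef_rot: [-1.573, 0.001, 0.048]
wrist_force: [0.7, 3.0, 6.6]
finger_gap: 57.7
-> (490,343,87): tx -0.0160 ty -0.2998 tz 1.7158 turn -0.0007  dist 348
```

```bash
python3 -m creep '[{"tx":0,"ty":-0.05,"tz":0,"turn":0,"fingers":40},{"tx":0,"ty":-0.15,"tz":0,"turn":0,"fingers":40},{"tx":0,"ty":-0.25,"tz":0.05,"turn":0,"fingers":40},{"tx":0,"ty":-0.3,"tz":0.14,"turn":0,"fingers":40},{"tx":0,"ty":-0.3,"tz":0.29,"turn":0,"fingers":40},{"tx":0,"ty":-0.3,"tz":0.44,"turn":0,"fingers":40},{"tx":-0.005,"ty":-0.3,"tz":0.6,"turn":0,"fingers":40},{"tx":-0.005,"ty":-0.3,"tz":0.75,"turn":0,"fingers":40},{"tx":-0.01,"ty":-0.3,"tz":0.88,"turn":0,"fingers":40},{"tx":-0.01,"ty":-0.3,"tz":0.96,"turn":0,"fingers":40},{"tx":-0.01,"ty":-0.3,"tz":0.96,"turn":0,"fingers":40}]' 30; python3 -c "
from h import *
to(490,343,87,0.05)"
```

```text
clock: 9.95
eef_pos: [498.2, 193.4, 86.7]
eef_rot: [-1.573, 0.002, 0.05]
wrist_force: [-0.1, -0.1, -3.5]
finger_gap: 57.6
-> (490,343,87): tx -0.0037 ty -0.0014 tz 0.7493 turn -0.0001  dist 150
```

```bash
python3 -m creep '[{"tx":0,"ty":0,"tz":0.06,"turn":0,"fingers":40},{"tx":0,"ty":0,"tz":0.18,"turn":0,"fingers":40},{"tx":0,"ty":0,"tz":0.33,"turn":0,"fingers":40},{"tx":0,"ty":0,"tz":0.49,"turn":0,"fingers":40},{"tx":0,"ty":0,"tz":0.63,"turn":0,"fingers":40},{"tx":-0.004,"ty":0,"tz":0.72,"turn":0,"fingers":40},{"tx":-0.004,"ty":0.02,"tz":0.75,"turn":0,"fingers":40},{"tx":-0.004,"ty":0.1,"tz":0.75,"turn":0,"fingers":40},{"tx":-0.004,"ty":0.18,"tz":0.75,"turn":0,"fingers":40},{"tx":-0.004,"ty":0.24,"tz":0.75,"turn":0,"fingers":40},{"tx":-0.004,"ty":0.27,"tz":0.75,"turn":0,"fingers":40},{"tx":-0.004,"ty":0.285,"tz":0.75,"turn":0,"fingers":40},{"tx":-0.004,"ty":0.29,"tz":0.75,"turn":0,"fingers":40},{"tx":-0.004,"ty":0.29,"tz":0.75,"turn":0,"fingers":40}]' 30; python3 -c "
from h import *
to(490,343,28,0.05)"
```

```text
clock: 11.35
eef_pos: [490.1, 343.0, 28.8]
eef_rot: [-1.573, 0.001, 0.05]
wrist_force: [-1.0, -0.5, -3.0]
finger_gap: 57.4
-> (490,343,28): tx -0.0004 ty 0.0041 tz -0.0001 turn -0.0001  dist 1
```

```bash
python3 -m creep '[{"tx":0,"ty":0.005,"tz":0,"turn":0,"fingers":40},{"tx":0,"ty":0.007,"tz":0,"turn":0,"fingers":40},{"tx":0,"ty":0.007,"tz":0,"turn":0,"fingers":78},{"tx":0,"ty":0.007,"tz":0,"turn":0,"fingers":78},{"tx":0,"ty":0.007,"tz":0,"turn":0,"fingers":78},{"tx":0,"ty":0.007,"tz":0,"turn":0,"fingers":78},{"tx":0,"ty":0.007,"tz":0,"turn":0,"fingers":78},{"tx":0,"ty":0.007,"tz":0,"turn":0,"fingers":78},{"tx":0,"ty":-0.1,"tz":0,"turn":0,"fingers":78},{"tx":0,"ty":-0.3,"tz":0,"turn":0,"fingers":78},{"tx":0,"ty":-0.5,"tz":0,"turn":0,"fingers":70},{"tx":0,"ty":-0.6,"tz":-0.1,"turn":0,"fingers":70},{"tx":0,"ty":-0.6,"tz":-0.28,"turn":0,"fingers":70},{"tx":0,"ty":-0.6,"tz":-0.5,"turn":0,"fingers":70},{"tx":0,"ty":-0.6,"tz":-0.72,"turn":0,"fingers":70},{"tx":0,"ty":-0.6,"tz":-0.92,"turn":0,"fingers":70},{"tx":0,"ty":-0.6,"tz":-1,"turn":0,"fingers":70},{"tx":0,"ty":-0.6,"tz":-1,"turn":0,"fingers":70}]' 30; python3 -c "
from h import *
to(505.7,-93,148,0.05)
from cell import optics
for n in ('side',):
  c=optics.camera(n); cv2.imwrite('pics/c_%s.png'%n,c['frame'][:,:,::-1])"
```

```text
clock: 13.15
eef_pos: [500.3, 141.8, 149.4]
eef_rot: [-1.573, 0.001, 0.047]
wrist_force: [0.6, -0.5, 0.2]
finger_gap: 69.7
-> (506,-93,148): tx -0.0283 ty 0.0072 tz -1.1739 turn -0.0010  dist 235
```

View pics/c_side.png

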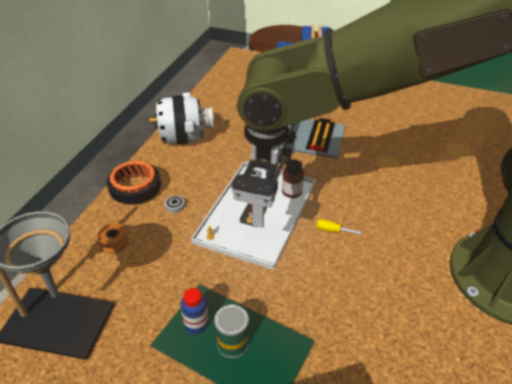

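Spray (194,312) and tin (232,332) both stand upright on the mat. Next the jar.

```bash
python3 -m creep '[{"tx":0,"ty":0,"tz":-0.1,"turn":0,"fingers":70},{"tx":-0.01,"ty":0,"tz":-0.28,"turn":0,"fingers":70},{"tx":-0.02,"ty":0,"tz":-0.5,"turn":0,"fingers":70},{"tx":-0.024,"ty":0,"tz":-0.72,"turn":0,"fingers":70},{"tx":-0.024,"ty":0,"tz":-0.9,"turn":0,"fingers":70},{"tx":-0.024,"ty":0,"tz":-1,"turn":0,"fingers":70},{"tx":-0.024,"ty":0,"tz":-1,"turn":0,"fingers":70}]' 30; python3 -c "
from h import *
to(505.7,-93,26,0.05)"
```

```text
clock: 13.9
eef_pos: [505.4, -57.8, 149.7]
eef_rot: [-1.573, 0.001, 0.046]
wrist_force: [-0.2, -0.6, -0.5]
finger_gap: 70.0
-> (506,-93,26): tx -0.0068 ty 0.6184 tz -0.1760 turn -0.0011  dist 129
```

```bash
python3 -m creep '[{"tx":-0.007,"ty":0,"tz":-0.08,"turn":0,"fingers":70},{"tx":-0.007,"ty":0,"tz":-0.176,"turn":0,"fingers":70},{"tx":-0.007,"ty":0.08,"tz":-0.176,"turn":0,"fingers":70},{"tx":-0.007,"ty":0.22,"tz":-0.176,"turn":0,"fingers":70},{"tx":-0.007,"ty":0.38,"tz":-0.176,"turn":0,"fingers":70},{"tx":-0.007,"ty":0.52,"tz":-0.176,"turn":0,"fingers":70},{"tx":-0.007,"ty":0.6,"tz":-0.176,"turn":0,"fingers":70},{"tx":-0.007,"ty":0.618,"tz":-0.176,"turn":0,"fingers":70},{"tx":-0.007,"ty":0.618,"tz":-0.176,"turn":0,"fingers":35},{"tx":-0.007,"ty":0.618,"tz":-0.176,"turn":0,"fingers":35},{"tx":-0.007,"ty":0.618,"tz":-0.176,"turn":0,"fingers":35},{"tx":-0.007,"ty":0.618,"tz":-0.176,"turn":0,"fingers":35},{"tx":-0.007,"ty":0.618,"tz":-0.176,"turn":0,"fingers":35},{"tx":-0.007,"ty":0.618,"tz":-0.176,"turn":0,"fingers":35},{"tx":-0.007,"ty":0.618,"tz":-0.176,"turn":0,"fingers":35}]' 30; python3 -c "
from h import *
to(411,357,87,0.05)"
```

```text
clock: 15.4
eef_pos: [506.4, -93.2, 27.2]
eef_rot: [-1.573, -0.001, 0.046]
wrist_force: [-0.4, 2.7, 6.5]
finger_gap: 51.5
-> (411,357,87): tx -0.3725 ty -0.2988 tz 2.2705 turn -0.0012  dist 464
```

```bash
python3 -m creep '[{"tx":0,"ty":-0.05,"tz":0,"turn":0,"fingers":35},{"tx":0,"ty":-0.15,"tz":0,"turn":0,"fingers":35},{"tx":0,"ty":-0.25,"tz":0.05,"turn":0,"fingers":35},{"tx":-0.02,"ty":-0.3,"tz":0.14,"turn":0,"fingers":35},{"tx":-0.05,"ty":-0.3,"tz":0.29,"turn":0,"fingers":35},{"tx":-0.07,"ty":-0.3,"tz":0.44,"turn":0,"fingers":35},{"tx":-0.1,"ty":-0.3,"tz":0.6,"turn":0,"fingers":35},{"tx":-0.12,"ty":-0.3,"tz":0.76,"turn":0,"fingers":35},{"tx":-0.14,"ty":-0.3,"tz":0.9,"turn":0,"fingers":35},{"tx":-0.16,"ty":-0.3,"tz":1,"turn":0,"fingers":35}]' 30; python3 -c "
from h import *
to(411,357,87,0.05)"
```

```text
clock: 16.4
eef_pos: [464.5, 106.8, 87.4]
eef_rot: [-1.573, -0.002, 0.047]
wrist_force: [-0.6, 0.0, -1.4]
finger_gap: 51.7
-> (411,357,87): tx -0.2087 ty 0.0022 tz 1.2623 turn -0.0010  dist 256
```

```bash
python3 -m creep '[{"tx":-0.02,"ty":0,"tz":0.1,"turn":0,"fingers":35},{"tx":-0.05,"ty":0,"tz":0.25,"turn":0,"fingers":35},{"tx":-0.08,"ty":0,"tz":0.42,"turn":0,"fingers":35},{"tx":-0.11,"ty":0,"tz":0.6,"turn":0,"fingers":35},{"tx":-0.14,"ty":0,"tz":0.78,"turn":0,"fingers":35},{"tx":-0.16,"ty":0,"tz":0.92,"turn":0,"fingers":35},{"tx":-0.18,"ty":0,"tz":1,"turn":0,"fingers":35},{"tx":-0.18,"ty":0,"tz":1,"turn":0,"fingers":35}]' 30; python3 -c "
from h import *
to(411,357,29,0.05)"
```

```text
clock: 17.2
eef_pos: [418.5, 306.3, 87.5]
eef_rot: [-1.573, -0.002, 0.049]
wrist_force: [-0.2, -0.4, -2.6]
finger_gap: 51.5
-> (411,357,29): tx -0.0250 ty 0.2924 tz 0.2552 turn -0.0003  dist 78
```

```bash
python3 -m creep '[{"tx":-0.01,"ty":0,"tz":0.1,"turn":0,"fingers":35},{"tx":-0.02,"ty":0,"tz":0.2,"turn":0,"fingers":35},{"tx":-0.025,"ty":0.02,"tz":0.255,"turn":0,"fingers":35},{"tx":-0.025,"ty":0.1,"tz":0.255,"turn":0,"fingers":35},{"tx":-0.025,"ty":0.18,"tz":0.255,"turn":0,"fingers":35},{"tx":-0.025,"ty":0.24,"tz":0.255,"turn":0,"fingers":35},{"tx":-0.025,"ty":0.275,"tz":0.255,"turn":0,"fingers":35},{"tx":-0.025,"ty":0.29,"tz":0.255,"turn":0,"fingers":35},{"tx":-0.025,"ty":0.296,"tz":0.255,"turn":0,"fingers":35},{"tx":-0.025,"ty":0.298,"tz":0.255,"turn":0,"fingers":35},{"tx":-0.025,"ty":0.298,"tz":0.255,"turn":0,"fingers":72},{"tx":-0.025,"ty":0.298,"tz":0.255,"turn":0,"fingers":72},{"tx":-0.025,"ty":0.298,"tz":0.255,"turn":0,"fingers":72},{"tx":-0.025,"ty":0.298,"tz":0.255,"turn":0,"fingers":72},{"tx":-0.025,"ty":0.298,"tz":0.255,"turn":0,"fingers":72},{"tx":-0.025,"ty":0.298,"tz":0.255,"turn":0,"fingers":72}]' 30; python3 -c "
from h import *
to(411,357,29,0.05);to(567,-5,150,-1.56)"
```

```text
clock: 18.8
eef_pos: [411.1, 356.9, 27.8]
eef_rot: [-1.573, -0.002, 0.049]
wrist_force: [0.5, -0.1, 0.5]
finger_gap: 71.6
-> (411,357,29): tx -0.0006 ty -0.0061 tz 0.0007 turn -0.0003  dist 1
-> (567,-5,150): tx 0.6896 ty -0.6111 tz -1.8454 turn 0.5122  dist 413
```

Now lift, clear the area and rotate toward the plate orientation.

```bash
python3 -m creep '[{"tx":0,"ty":-0.1,"tz":0,"turn":0,"fingers":72},{"tx":0,"ty":-0.25,"tz":0,"turn":0,"fingers":72},{"tx":0,"ty":-0.45,"tz":0,"turn":0,"fingers":72},{"tx":0,"ty":-0.6,"tz":-0.05,"turn":0,"fingers":72},{"tx":0.04,"ty":-0.61,"tz":-0.2,"turn":0,"fingers":72},{"tx":0.1,"ty":-0.61,"tz":-0.4,"turn":0.03,"fingers":72},{"tx":0.2,"ty":-0.61,"tz":-0.6,"turn":0.07,"fingers":72},{"tx":0.3,"ty":-0.61,"tz":-0.8,"turn":0.11,"fingers":72},{"tx":0.4,"ty":-0.61,"tz":-0.95,"turn":0.15,"fingers":72},{"tx":0.45,"ty":-0.61,"tz":-1,"turn":0.19,"fingers":72},{"tx":0.45,"ty":-0.61,"tz":-1,"turn":0.19,"fingers":72}]' 30; python3 -c "
from h import *
to(567,-5,150,-1.56)
from cell import optics
for n in ('top','side',):
  c=optics.camera(n); cv2.imwrite('pics/d_%s.png'%n,c['frame'][:,:,::-1]); np.savez('pics/d_%s.npz'%n,**c)"
```

```text
clock: 19.9
eef_pos: [511.5, 160.4, 150.2]
eef_rot: [-1.571, -0.002, -0.552]
wrist_force: [-0.1, 0.3, 0.2]
finger_gap: 72.2
-> (567,-5,150): tx 0.6703 ty 0.0009 tz -0.5584 turn 0.3208  dist 174
```

View pics/d_side.png

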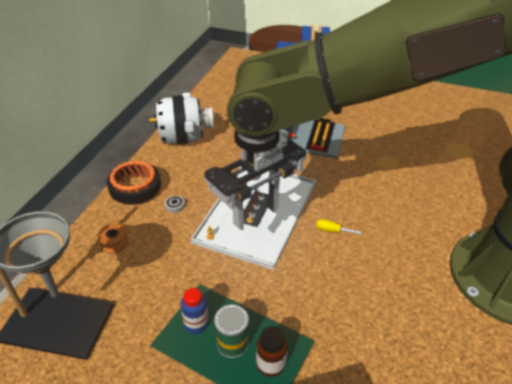

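View pics/d_top.png

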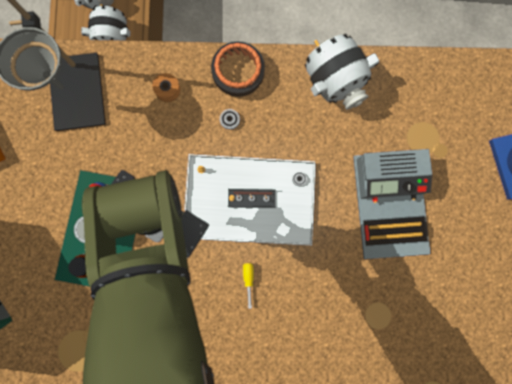

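All three stand on the mat (side pixels 194,312 / 232,330 / 271,350) and the plate at top (252,198) is undisturbed and fully visible. I'll refine its pose.

```bash
python3 - <<'E'
from h import *
c=load("d_top"); hsv=cv2.cvtColor(c["frame"],cv2.COLOR_RGB2HSV)
cv2.imwrite("pics/d_z.png",cv2.resize(c["frame"][180:215,218:288,::-1],None,fx=10,fy=10,interpolation=cv2.INTER_CUBIC))
m=np.zeros((384,512),np.uint8); m[184:212,222:284]=(hsv[184:212,222:284,2]<110)|(hsv[184:212,222:284,1]>110)
m=cv2.morphologyEx(m,cv2.MORPH_CLOSE,np.ones((5,5)))
m=cv2.morphologyEx(m,cv2.MORPH_OPEN,np.ones((5,5)))
k=max(cv2.findContours(m,cv2.RETR_EXTERNAL,cv2.CHAIN_APPROX_NONE)[0],key=cv2.contourArea)[:,0]
X=cast(c,k[:,0],k[:,1],19)[:,:2].astype(np.float32); print(cv2.minAreaRect(X))
v,u=np.nonzero(m); Y=cast(c,u,v,19)[:,:2]; print(Y.mean(0)); w,V=np.linalg.eigh(np.cov(Y.T)); print(V[:,1])
E
```

```text
((567.0904541015625, -4.698570251464844), (41.81772994995117, 104.5134048461914), 0.1952487975358963)
[566.83562263  -4.86295105]
[0.0193511  0.99981275]
```

View pics/d_z.png

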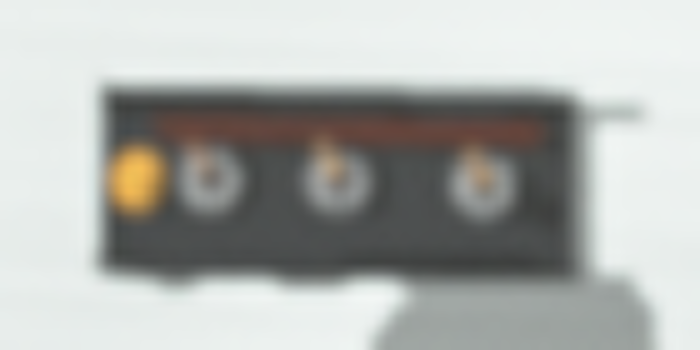

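```bash
python3 -m creep '[{"tx":0.05,"ty":0,"tz":-0.04,"turn":0.04,"fingers":70},{"tx":0.15,"ty":0,"tz":-0.12,"turn":0.08,"fingers":70},{"tx":0.28,"ty":0,"tz":-0.23,"turn":0.125,"fingers":70},{"tx":0.42,"ty":0,"tz":-0.35,"turn":0.17,"fingers":70},{"tx":0.55,"ty":0,"tz":-0.46,"turn":0.215,"fingers":70},{"tx":0.63,"ty":0,"tz":-0.53,"turn":0.26,"fingers":70},{"tx":0.67,"ty":0.1,"tz":-0.558,"turn":0.3,"fingers":70},{"tx":0.67,"ty":0.25,"tz":-0.558,"turn":0.325,"fingers":70},{"tx":0.67,"ty":0.35,"tz":-0.558,"turn":0.325,"fingers":70},{"tx":0.67,"ty":0.45,"tz":-0.558,"turn":0.325,"fingers":70},{"tx":0.67,"ty":0.5,"tz":-0.558,"turn":0.325,"fingers":70},{"tx":0.67,"ty":0.5,"tz":-0.558,"turn":0.325,"fingers":70}]' 30; python3 -c "
from h import *
to(567,-5,6,-1.575)
from cell import optics
for n in ('side',):
  c=optics.camera(n); cv2.imwrite('pics/e_%s.png'%n,cv2.resize(c['frame'][120:290,150:360,::-1],None,fx=3,fy=3))"
```

```text
clock: 21.2
eef_pos: [566.5, -2.0, 49.5]
eef_rot: [-1.572, -0.001, -1.562]
wrist_force: [0.1, 0.6, 0.6]
finger_gap: 69.9
-> (567,-5,6): tx 0.0149 ty 0.2176 tz 0.0025 turn 0.0040  dist 44
```

View pics/e_side.png

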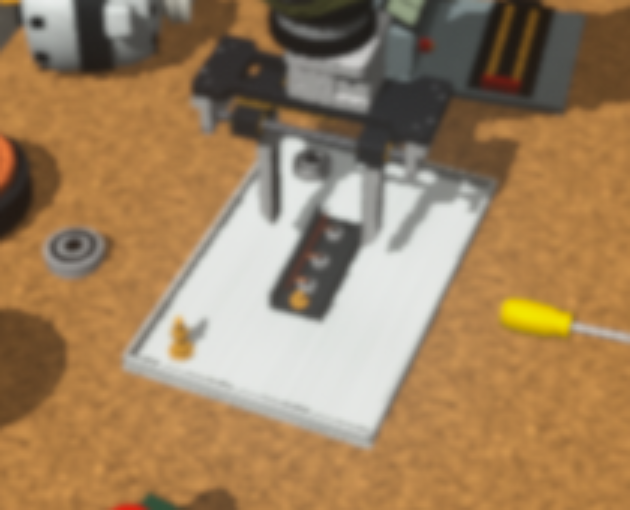

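The fingers straddle the plate (around 270,200 and 370,230 in the crop). Lowering and gripping.

```bash
python3 -m creep '[{"tx":0.015,"ty":0.05,"tz":0.002,"turn":0.004,"fingers":70},{"tx":0.015,"ty":0.13,"tz":0.002,"turn":0.004,"fingers":70},{"tx":0.015,"ty":0.19,"tz":0.002,"turn":0.004,"fingers":70},{"tx":0.015,"ty":0.213,"tz":0.002,"turn":0.004,"fingers":70},{"tx":0.015,"ty":0.218,"tz":0.002,"turn":0.004,"fingers":70},{"tx":0.015,"ty":0.218,"tz":0.002,"turn":0.004,"fingers":20},{"tx":0.015,"ty":0.218,"tz":0.002,"turn":0.004,"fingers":20},{"tx":0.015,"ty":0.218,"tz":0.002,"turn":0.004,"fingers":20},{"tx":0.015,"ty":0.218,"tz":0.002,"turn":0.004,"fingers":20},{"tx":0.015,"ty":0.218,"tz":0.002,"turn":0.004,"fingers":20},{"tx":0.015,"ty":0.218,"tz":0.002,"turn":0.004,"fingers":20},{"tx":0.015,"ty":0.218,"tz":0.002,"turn":0.004,"fingers":20},{"tx":0.015,"ty":0.218,"tz":0.002,"turn":0.004,"fingers":20}]' 30; python3 -c "
from h import *
to(567,-5,76,-1.575)
to(495,-340,76,-1.488)"
```

```text
clock: 22.55
eef_pos: [567.7, -5.4, 7.4]
eef_rot: [-1.569, -0.002, -1.576]
wrist_force: [-0.5, 0.2, 4.6]
finger_gap: 44.0
-> (567,-5,76): tx -0.0018 ty -0.3430 tz -0.0038 turn -0.0002  dist 69
-> (495,-340,76): tx 1.6750 ty -0.3430 tz -0.3556 turn -0.0279  dist 349
```

```bash
python3 -m creep '[{"tx":0,"ty":-0.05,"tz":0,"turn":0,"fingers":20},{"tx":0,"ty":-0.15,"tz":0,"turn":0,"fingers":20},{"tx":0,"ty":-0.27,"tz":0,"turn":0,"fingers":20},{"tx":0.05,"ty":-0.34,"tz":0,"turn":0,"fingers":20},{"tx":0.18,"ty":-0.34,"tz":-0.03,"turn":0,"fingers":20},{"tx":0.32,"ty":-0.34,"tz":-0.06,"turn":0,"fingers":20},{"tx":0.48,"ty":-0.34,"tz":-0.1,"turn":0,"fingers":20},{"tx":0.64,"ty":-0.34,"tz":-0.13,"turn":-0.01,"fingers":20},{"tx":0.8,"ty":-0.34,"tz":-0.17,"turn":-0.02,"fingers":20},{"tx":0.92,"ty":-0.34,"tz":-0.2,"turn":-0.028,"fingers":20},{"tx":0.98,"ty":-0.34,"tz":-0.21,"turn":-0.028,"fingers":20},{"tx":0.98,"ty":-0.34,"tz":-0.21,"turn":-0.028,"fingers":20}]' 30; python3 -c "
from h import *
to(495,-340,76,-1.488)"
```

```text
clock: 23.75
eef_pos: [524.4, -202.2, 75.6]
eef_rot: [-1.57, -0.002, -1.49]
wrist_force: [0.3, 0.5, -1.3]
finger_gap: 44.0
-> (495,-340,76): tx 0.6748 ty -0.0018 tz -0.2019 turn -0.0007  dist 141
```

```bash
python3 -m creep '[{"tx":0.06,"ty":0,"tz":-0.02,"turn":0,"fingers":20},{"tx":0.18,"ty":0,"tz":-0.06,"turn":0,"fingers":20},{"tx":0.33,"ty":0,"tz":-0.1,"turn":0,"fingers":20},{"tx":0.48,"ty":0,"tz":-0.145,"turn":0,"fingers":20},{"tx":0.6,"ty":0,"tz":-0.18,"turn":0,"fingers":20},{"tx":0.66,"ty":0.05,"tz":-0.2,"turn":0,"fingers":20},{"tx":0.675,"ty":0.13,"tz":-0.202,"turn":0,"fingers":20},{"tx":0.675,"ty":0.17,"tz":-0.202,"turn":0,"fingers":20},{"tx":0.675,"ty":0.17,"tz":-0.202,"turn":0,"fingers":20}]' 30; python3 -c "
from h import *
to(495,-340,21,-1.488)
from cell import optics
for n,s in (('side',np.s_[70:190,230:370]),('top',np.s_[170:290,330:450])):
  c=optics.camera(n); np.savez('pics/f_%s.npz'%n,**c); cv2.imwrite('pics/f_%s.png'%n,cv2.resize(c['frame'][s][...,::-1],None,fx=4,fy=4,interpolation=cv2.INTER_CUBIC))"
```

```text
clock: 24.65
eef_pos: [494.6, -338.4, 39.7]
eef_rot: [-1.572, 0.001, -1.489]
wrist_force: [0.3, 0.2, -1.7]
finger_gap: 43.7
-> (495,-340,21): tx 0.0080 ty 0.0934 tz 0.0015 turn -0.0004  dist 19
```

View pics/f_side.png

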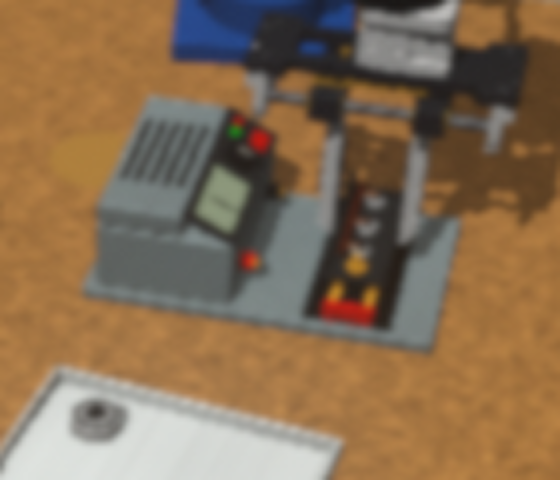

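View pics/f_top.png

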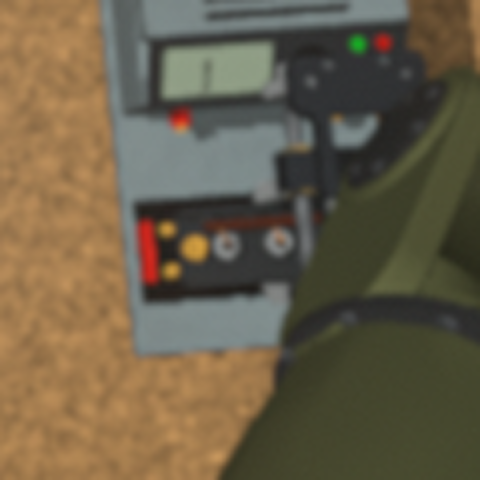

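```bash
python3 - <<'E'
from h import *
c=load("f_top")
for u,z in ((374.1,51),(374.1,37),(368.9,24),(366,24)): print(u,z,cast(c,u,232,z)[0])
E
cp pics/z2.png pics/z2b.png
```

```text
374.1 51 [ 490.37283601 -279.19476193   51.        ]
374.1 37 [ 490.7904243  -283.43753923   37.        ]
368.9 24 [ 491.06556567 -275.34171866   24.        ]
366 24 [ 491.00278634 -268.6325305    24.        ]
```

```bash
python3 -m creep '[{"tx":0.01,"ty":0.02,"tz":0.0015,"turn":0,"fingers":20},{"tx":0.01,"ty":0.05,"tz":0.0015,"turn":0,"fingers":20},{"tx":0.01,"ty":0.075,"tz":0.0015,"turn":0,"fingers":20},{"tx":0.01,"ty":0.088,"tz":0.0015,"turn":0,"fingers":20},{"tx":0.01,"ty":0.094,"tz":0.0015,"turn":0,"fingers":20},{"tx":0.01,"ty":0.096,"tz":0.0015,"turn":0,"fingers":20},{"tx":0.01,"ty":0.096,"tz":0.0015,"turn":0,"fingers":20}]' 30
```

```text
clock: 25.45
eef_pos: [495.9, -341.2, 22.5]
eef_rot: [-1.57, -0.001, -1.489]
wrist_force: [0.3, -0.6, -0.3]
finger_gap: 43.8
```

```bash
python3 -m creep '[{"tx":0,"ty":0.003,"tz":0,"turn":0,"fingers":20},{"tx":0,"ty":0.005,"tz":0,"turn":0,"fingers":20},{"tx":0,"ty":0.005,"tz":0,"turn":0,"fingers":20}]' 30
```

```text
clock: 25.75
eef_pos: [495.9, -341.2, 21.5]
eef_rot: [-1.57, -0.001, -1.489]
wrist_force: [-0.3, -0.8, -1.7]
finger_gap: 43.6
```

```bash
python3 -m creep '[{"tx":0,"ty":0.003,"tz":0,"turn":0,"fingers":20},{"tx":0,"ty":0.006,"tz":0,"turn":0,"fingers":20},{"tx":0,"ty":0.006,"tz":0,"turn":0,"fingers":20}]' 30
```

```text
clock: 26.05
eef_pos: [495.9, -341.2, 20.4]
eef_rot: [-1.57, -0.001, -1.489]
wrist_force: [-0.8, 0.8, 0.8]
finger_gap: 43.4
```

Contact is at the expected height, so I'll release and lift.

```bash
python3 -m creep '[{"tx":0,"ty":0,"tz":0,"turn":0,"fingers":66},{"tx":0,"ty":0,"tz":0,"turn":0,"fingers":66},{"tx":0,"ty":0,"tz":0,"turn":0,"fingers":66},{"tx":0,"ty":0,"tz":0,"turn":0,"fingers":66},{"tx":0,"ty":0,"tz":0,"turn":0,"fingers":66},{"tx":0,"ty":0,"tz":0,"turn":0,"fingers":66},{"tx":0,"ty":-0.05,"tz":0,"turn":0,"fingers":66},{"tx":0,"ty":-0.2,"tz":0,"turn":0,"fingers":66},{"tx":0,"ty":-0.4,"tz":0,"turn":0,"fingers":72},{"tx":0,"ty":-0.6,"tz":0,"turn":0,"fingers":72},{"tx":-0.1,"ty":-0.65,"tz":0,"turn":-0.02,"fingers":72},{"tx":-0.3,"ty":-0.65,"tz":0,"turn":-0.06,"fingers":72},{"tx":-0.5,"ty":-0.65,"tz":0,"turn":-0.1,"fingers":72},{"tx":-0.7,"ty":-0.65,"tz":0,"turn":-0.14,"fingers":72},{"tx":-0.9,"ty":-0.65,"tz":0,"turn":-0.18,"fingers":72},{"tx":-1,"ty":-0.65,"tz":0,"turn":-0.22,"fingers":72},{"tx":-1,"ty":-0.65,"tz":0,"turn":-0.24,"fingers":72}]' 30; python3 -c "
from h import *
to(411,357,150,.05)
from cell import optics
for n,s in (('side',np.s_[70:190,230:370]),('top',np.s_[170:290,330:450])):
  c=optics.camera(n); np.savez('pics/g_%s.npz'%n,**c); cv2.imwrite('pics/g_%s.png'%n,cv2.resize(c['frame'][s][...,::-1],None,fx=4,fy=4,interpolation=cv2.INTER_CUBIC))
cv2.imwrite('pics/g_full.png',c['frame'][:,:,::-1])"
```

```text
clock: 27.75
eef_pos: [479.4, -139.5, 151.2]
eef_rot: [-1.57, -0.003, -0.728]
wrist_force: [-1.0, -0.9, 0.3]
finger_gap: 72.1
-> (411,357,150): tx -1.9068 ty 0.0060 tz 1.6260 turn -0.2476  dist 501
```

View pics/g_side.png

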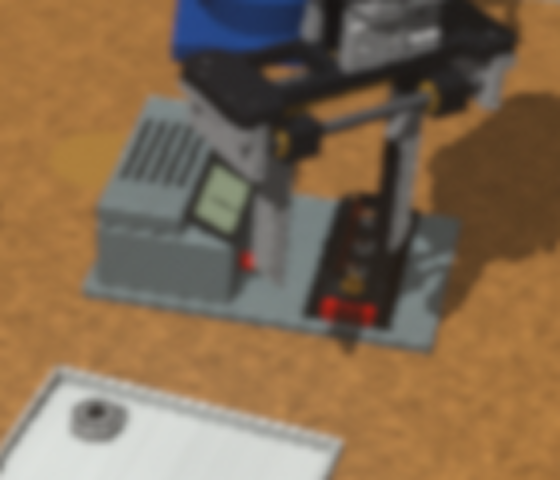

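View pics/g_top.png

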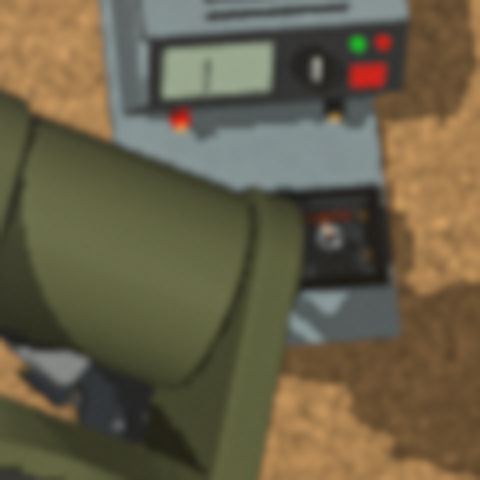

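View pics/g_full.png

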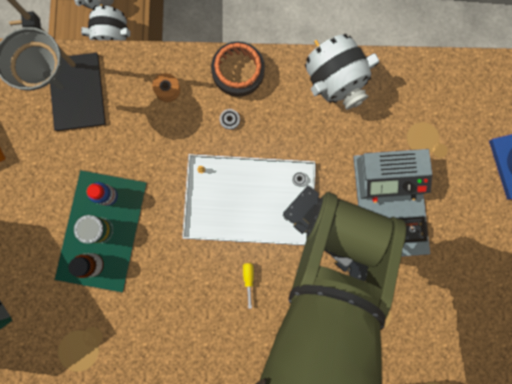

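The three containers are upright on the mat and the plate lies in the bed, though the arm partly hides it. I'll move away and check it unobstructed.

```bash
python3 -m creep '[{"tx":-0.08,"ty":0,"tz":0.07,"turn":-0.03,"fingers":72},{"tx":-0.2,"ty":0,"tz":0.17,"turn":-0.07,"fingers":72},{"tx":-0.36,"ty":0,"tz":0.31,"turn":-0.11,"fingers":72},{"tx":-0.52,"ty":0,"tz":0.45,"turn":-0.15,"fingers":72},{"tx":-0.68,"ty":0,"tz":0.59,"turn":-0.19,"fingers":72},{"tx":-0.84,"ty":0,"tz":0.72,"turn":-0.23,"fingers":72},{"tx":-0.95,"ty":0,"tz":0.81,"turn":-0.247,"fingers":72},{"tx":-1,"ty":0,"tz":0.85,"turn":-0.247,"fingers":72},{"tx":-1,"ty":0,"tz":0.85,"turn":-0.247,"fingers":72}]' 30; python3 - <<'E'
from h import *
from cell import optics
c=optics.camera('top'); np.savez('pics/h_top.npz',**c)
cv2.imwrite('pics/h_top.png',cv2.resize(c['frame'][140:265,345:445,::-1],None,fx=4.5,fy=4.5,interpolation=cv2.INTER_CUBIC))
c=load("g_top"); P=cloud(c); Z=P[...,2]
for n,(u,v),z,h in [("spray",(95,191),100,88),("tin",(89,230),84,70),("jar",(86,266),92,80)]:
    m=np.zeros((384,512),np.uint8); m[v-22:v+22,u-25:u+30]=Z[v-22:v+22,u-25:u+30]>h
    k=max(cv2.findContours(m,cv2.RETR_EXTERNAL,cv2.CHAIN_APPROX_NONE)[0],key=cv2.contourArea)[:,0]
    X=cast(c,k[:,0],k[:,1],z)[:,:2].astype(np.float32); print(n,cv2.minEnclosingCircle(X))
to(411,357,28,.05)
E
```

```text
clock: 28.75
eef_pos: [444.8, 119.4, 150.7]
eef_rot: [-1.573, -0.002, 0.041]
wrist_force: [0.2, -1.0, 0.0]
finger_gap: 71.9
spray ((570.2853393554688, 326.73114013671875), 17.67677116394043)
tin ((490.1239929199219, 341.60955810546875), 31.050500869750977)
jar ((412.5941162109375, 355.2975158691406), 21.913272857666016)
-> (411,357,28): tx -0.1212 ty 0.6132 tz 1.1983 turn -0.0030  dist 270
```

View pics/h_top.png

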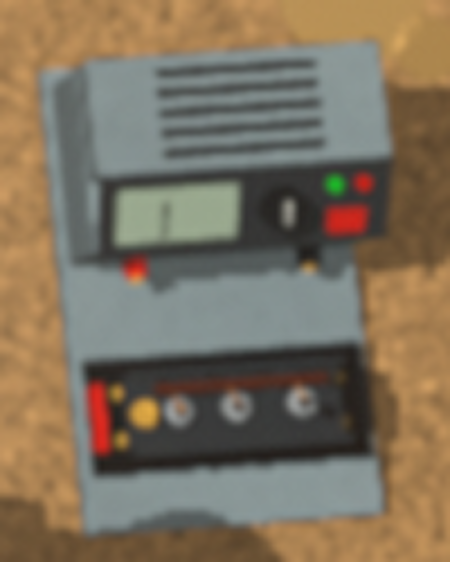

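The plate sits squarely between the stops, with matching slivers of brass rail left (118) and right (342) and its edges parallel to the bed. Returning the jar.

```bash
python3 -m creep '[{"tx":-0.02,"ty":0,"tz":0.1,"turn":0,"fingers":72},{"tx":-0.04,"ty":0,"tz":0.28,"turn":0,"fingers":72},{"tx":-0.06,"ty":0,"tz":0.5,"turn":0,"fingers":72},{"tx":-0.08,"ty":0,"tz":0.72,"turn":-0.003,"fingers":72},{"tx":-0.1,"ty":0,"tz":0.9,"turn":-0.003,"fingers":72},{"tx":-0.12,"ty":0,"tz":1,"turn":-0.003,"fingers":72},{"tx":-0.12,"ty":0,"tz":1,"turn":-0.003,"fingers":72}]' 30; python3 -c "
from h import *
to(411.3,357,27.5,.05)"
```

```text
clock: 29.5
eef_pos: [413.2, 317.8, 149.9]
eef_rot: [-1.573, -0.002, 0.049]
wrist_force: [0.6, -0.1, -1.0]
finger_gap: 72.0
-> (411,357,28): tx 0.0003 ty 0.6122 tz 0.1962 turn -0.0002  dist 129
```

```bash
python3 -m creep '[{"tx":0,"ty":0,"tz":0.1,"turn":0,"fingers":72},{"tx":0,"ty":0,"tz":0.196,"turn":0,"fingers":72},{"tx":0,"ty":0.08,"tz":0.196,"turn":0,"fingers":72},{"tx":0,"ty":0.22,"tz":0.196,"turn":0,"fingers":72},{"tx":0,"ty":0.38,"tz":0.196,"turn":0,"fingers":72},{"tx":0,"ty":0.52,"tz":0.196,"turn":0,"fingers":72},{"tx":0,"ty":0.59,"tz":0.196,"turn":0,"fingers":72},{"tx":0,"ty":0.612,"tz":0.196,"turn":0,"fingers":72},{"tx":0,"ty":0.612,"tz":0.196,"turn":0,"fingers":35},{"tx":0,"ty":0.612,"tz":0.196,"turn":0,"fingers":35},{"tx":0,"ty":0.612,"tz":0.196,"turn":0,"fingers":35},{"tx":0,"ty":0.612,"tz":0.196,"turn":0,"fingers":35},{"tx":0,"ty":0.612,"tz":0.196,"turn":0,"fingers":35},{"tx":0,"ty":0.612,"tz":0.196,"turn":0,"fingers":35},{"tx":0,"ty":0.612,"tz":0.196,"turn":0,"fingers":35}]' 30; python3 -c "
from h import *
to(506.1,-93.2,88,0.05)"
```

```text
clock: 31.0
eef_pos: [412.1, 357.0, 28.7]
eef_rot: [-1.572, -0.004, 0.049]
wrist_force: [0.2, -3.4, 6.9]
finger_gap: 51.7
-> (506,-93,88): tx 0.3581 ty -0.2967 tz -2.2715 turn -0.0002  dist 464
```

```bash
python3 -m creep '[{"tx":0,"ty":-0.05,"tz":0,"turn":0,"fingers":35},{"tx":0,"ty":-0.15,"tz":0,"turn":0,"fingers":35},{"tx":0,"ty":-0.25,"tz":-0.05,"turn":0,"fingers":35},{"tx":0.02,"ty":-0.3,"tz":-0.14,"turn":0,"fingers":35},{"tx":0.05,"ty":-0.3,"tz":-0.29,"turn":0,"fingers":35},{"tx":0.07,"ty":-0.3,"tz":-0.44,"turn":0,"fingers":35},{"tx":0.1,"ty":-0.3,"tz":-0.6,"turn":0,"fingers":35},{"tx":0.12,"ty":-0.3,"tz":-0.76,"turn":0,"fingers":35},{"tx":0.14,"ty":-0.3,"tz":-0.9,"turn":0,"fingers":35},{"tx":0.16,"ty":-0.3,"tz":-1,"turn":0,"fingers":35}]' 30; python3 -c "
from h import *
to(506.1,-93.2,88,0.05)"
```

```text
clock: 32.0
eef_pos: [453.8, 157.4, 89.8]
eef_rot: [-1.572, -0.004, 0.049]
wrist_force: [0.3, 0.1, -2.0]
finger_gap: 51.7
-> (506,-93,88): tx 0.1998 ty 0.0092 tz -1.2644 turn -0.0004  dist 256
```

```bash
python3 -m creep '[{"tx":0.02,"ty":0,"tz":-0.1,"turn":0,"fingers":35},{"tx":0.05,"ty":0,"tz":-0.25,"turn":0,"fingers":35},{"tx":0.08,"ty":0,"tz":-0.42,"turn":0,"fingers":35},{"tx":0.11,"ty":0,"tz":-0.6,"turn":0,"fingers":35},{"tx":0.14,"ty":0,"tz":-0.78,"turn":0,"fingers":35},{"tx":0.17,"ty":0,"tz":-0.92,"turn":0,"fingers":35},{"tx":0.19,"ty":0,"tz":-1,"turn":0,"fingers":35},{"tx":0.19,"ty":0,"tz":-1,"turn":0,"fingers":35}]' 30; python3 -c "
from h import *
to(506.1,-93.2,27.5,0.05)"
```

```text
clock: 32.8
eef_pos: [501.9, -42.0, 90.9]
eef_rot: [-1.572, -0.005, 0.047]
wrist_force: [-0.1, 1.1, -3.2]
finger_gap: 51.6
-> (506,-93,28): tx 0.0090 ty 0.3170 tz -0.2565 turn -0.0011  dist 82
```

```bash
python3 -m creep '[{"tx":0,"ty":0,"tz":-0.1,"turn":0,"fingers":35},{"tx":0.009,"ty":0,"tz":-0.22,"turn":0,"fingers":35},{"tx":0.009,"ty":0.04,"tz":-0.256,"turn":0,"fingers":35},{"tx":0.009,"ty":0.12,"tz":-0.256,"turn":0,"fingers":35},{"tx":0.009,"ty":0.2,"tz":-0.256,"turn":0,"fingers":35},{"tx":0.009,"ty":0.26,"tz":-0.256,"turn":0,"fingers":35},{"tx":0.009,"ty":0.295,"tz":-0.256,"turn":0,"fingers":35},{"tx":0.009,"ty":0.31,"tz":-0.256,"turn":0,"fingers":35},{"tx":0.009,"ty":0.317,"tz":-0.256,"turn":0,"fingers":35},{"tx":0.009,"ty":0.319,"tz":-0.256,"turn":0,"fingers":35},{"tx":0.009,"ty":0.321,"tz":-0.256,"turn":0,"fingers":35},{"tx":0.009,"ty":0.321,"tz":-0.256,"turn":0,"fingers":35}]' 30
```

```text
clock: 34.0
eef_pos: [506.7, -93.1, 27.7]
eef_rot: [-1.572, -0.006, 0.047]
wrist_force: [-2.7, 3.1, 6.1]
finger_gap: 51.6
```

Contact felt (6 N up). Release, lift, and go back for the tin.

```bash
python3 -m creep '[{"tx":0,"ty":0,"tz":0,"turn":0,"fingers":72},{"tx":0,"ty":0,"tz":0,"turn":0,"fingers":72},{"tx":0,"ty":0,"tz":0,"turn":0,"fingers":72},{"tx":0,"ty":0,"tz":0,"turn":0,"fingers":72},{"tx":0,"ty":0,"tz":0,"turn":0,"fingers":72},{"tx":0,"ty":0,"tz":0,"turn":0,"fingers":72},{"tx":0,"ty":-0.05,"tz":0,"turn":0,"fingers":72},{"tx":0,"ty":-0.2,"tz":0,"turn":0,"fingers":72},{"tx":0,"ty":-0.4,"tz":0,"turn":0,"fingers":76},{"tx":0,"ty":-0.58,"tz":0.05,"turn":0,"fingers":78},{"tx":0,"ty":-0.6,"tz":0.2,"turn":0,"fingers":78},{"tx":0,"ty":-0.6,"tz":0.4,"turn":0,"fingers":78},{"tx":0,"ty":-0.6,"tz":0.62,"turn":0,"fingers":78},{"tx":0,"ty":-0.6,"tz":0.84,"turn":0,"fingers":78},{"tx":0,"ty":-0.6,"tz":1,"turn":0,"fingers":78},{"tx":0,"ty":-0.6,"tz":1,"turn":0,"fingers":78}]' 30; python3 -c "
from h import *
to(490.1,343,150,0.05)"
```

```text
clock: 35.6
eef_pos: [496.3, 109.9, 148.2]
eef_rot: [-1.572, -0.006, 0.05]
wrist_force: [0.4, -0.6, 0.1]
finger_gap: 78.2
-> (490,343,150): tx 0.0274 ty -0.0092 tz 1.1655 turn 0.0001  dist 233
```

```bash
python3 -m creep '[{"tx":0,"ty":0,"tz":0.1,"turn":0,"fingers":78},{"tx":0.01,"ty":0,"tz":0.28,"turn":0,"fingers":78},{"tx":0.02,"ty":0,"tz":0.5,"turn":0,"fingers":78},{"tx":0.027,"ty":0,"tz":0.72,"turn":0,"fingers":78},{"tx":0.027,"ty":0,"tz":0.9,"turn":0,"fingers":78},{"tx":0.027,"ty":0,"tz":1,"turn":0,"fingers":78},{"tx":0.027,"ty":0,"tz":1,"turn":0,"fingers":78}]' 30; python3 -c "
from h import *
to(490.1,343,27.5,0.05)
from cell import optics
c=optics.camera('side'); cv2.imwrite('pics/i.png',c['frame'][:,:,::-1])"
```

```text
clock: 36.3
eef_pos: [491.5, 311.3, 148.2]
eef_rot: [-1.572, -0.007, 0.052]
wrist_force: [0.3, 0.1, 0.1]
finger_gap: 78.1
-> (490,343,28): tx 0.0015 ty 0.6036 tz 0.1588 turn 0.0007  dist 125
```

View pics/i.png

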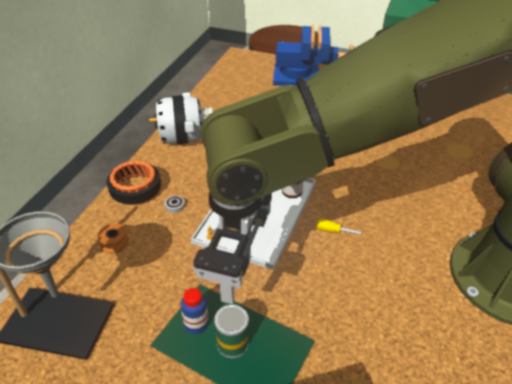

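Tin (232,330) and spray stand upright on the mat; the jar's foot is just visible in the tray (293,190).

```bash
python3 -m creep '[{"tx":0,"ty":0,"tz":0.08,"turn":0,"fingers":78},{"tx":0.0015,"ty":0,"tz":0.159,"turn":0,"fingers":78},{"tx":0.0015,"ty":0.08,"tz":0.159,"turn":0,"fingers":78},{"tx":0.0015,"ty":0.22,"tz":0.159,"turn":0,"fingers":78},{"tx":0.0015,"ty":0.38,"tz":0.159,"turn":0,"fingers":78},{"tx":0.0015,"ty":0.51,"tz":0.159,"turn":0,"fingers":78},{"tx":0.0015,"ty":0.58,"tz":0.159,"turn":0,"fingers":78},{"tx":0.0015,"ty":0.603,"tz":0.159,"turn":0,"fingers":78},{"tx":0.0015,"ty":0.603,"tz":0.159,"turn":0,"fingers":40},{"tx":0.0015,"ty":0.603,"tz":0.159,"turn":0,"fingers":40},{"tx":0.0015,"ty":0.603,"tz":0.159,"turn":0,"fingers":40},{"tx":0.0015,"ty":0.603,"tz":0.159,"turn":0,"fingers":40},{"tx":0.0015,"ty":0.603,"tz":0.159,"turn":0,"fingers":40},{"tx":0.0015,"ty":0.603,"tz":0.159,"turn":0,"fingers":40},{"tx":0.0015,"ty":0.603,"tz":0.159,"turn":0,"fingers":40}]' 30; python3 -c "
from h import *
to(509.6,0.4,88,0.05)"
```

```text
clock: 37.85
eef_pos: [491.7, 342.1, 28.9]
eef_rot: [-1.571, -0.008, 0.051]
wrist_force: [-0.6, 1.0, 6.9]
finger_gap: 58.0
-> (510,0,88): tx 0.0016 ty -0.2957 tz -1.7109 turn 0.0004  dist 347
```

```bash
python3 -m creep '[{"tx":0,"ty":-0.05,"tz":0,"turn":0,"fingers":40},{"tx":0,"ty":-0.15,"tz":0,"turn":0,"fingers":40},{"tx":0,"ty":-0.25,"tz":-0.05,"turn":0,"fingers":40},{"tx":0,"ty":-0.3,"tz":-0.14,"turn":0,"fingers":40},{"tx":0,"ty":-0.3,"tz":-0.29,"turn":0,"fingers":40},{"tx":0,"ty":-0.3,"tz":-0.44,"turn":0,"fingers":40},{"tx":0,"ty":-0.3,"tz":-0.6,"turn":0,"fingers":40},{"tx":0,"ty":-0.3,"tz":-0.76,"turn":0,"fingers":40},{"tx":0,"ty":-0.3,"tz":-0.9,"turn":0,"fingers":40},{"tx":0,"ty":-0.3,"tz":-1,"turn":0,"fingers":40}]' 30; python3 -c "
from h import *
to(509.6,0.4,88,0.05)"
```

```text
clock: 38.85
eef_pos: [501.3, 140.6, 89.4]
eef_rot: [-1.571, -0.008, 0.051]
wrist_force: [0.1, -0.3, -3.3]
finger_gap: 57.9
-> (510,0,88): tx 0.0058 ty 0.0072 tz -0.7023 turn 0.0002  dist 140
```

```bash
python3 -m creep '[{"tx":0,"ty":0,"tz":-0.08,"turn":0,"fingers":40},{"tx":0,"ty":0,"tz":-0.22,"turn":0,"fingers":40},{"tx":0.006,"ty":0,"tz":-0.38,"turn":0,"fingers":40},{"tx":0.006,"ty":0,"tz":-0.53,"turn":0,"fingers":40},{"tx":0.006,"ty":0,"tz":-0.64,"turn":0,"fingers":40},{"tx":0.006,"ty":0.02,"tz":-0.7,"turn":0,"fingers":40},{"tx":0.006,"ty":0.1,"tz":-0.702,"turn":0,"fingers":40},{"tx":0.006,"ty":0.18,"tz":-0.702,"turn":0,"fingers":40},{"tx":0.006,"ty":0.25,"tz":-0.702,"turn":0,"fingers":40},{"tx":0.006,"ty":0.285,"tz":-0.702,"turn":0,"fingers":40},{"tx":0.006,"ty":0.302,"tz":-0.702,"turn":0,"fingers":40},{"tx":0.006,"ty":0.308,"tz":-0.702,"turn":0,"fingers":40},{"tx":0.006,"ty":0.311,"tz":-0.702,"turn":0,"fingers":40},{"tx":0.006,"ty":0.311,"tz":-0.702,"turn":0,"fingers":40}]' 30
```

```text
clock: 40.25
eef_pos: [510.4, 0.6, 27.9]
eef_rot: [-1.571, -0.009, 0.051]
wrist_force: [-1.5, 0.8, 0.2]
finger_gap: 57.6
```

```bash
python3 -m creep '[{"tx":0,"ty":0.002,"tz":0,"turn":0,"fingers":40},{"tx":0,"ty":0.002,"tz":0,"turn":0,"fingers":76},{"tx":0,"ty":0.002,"tz":0,"turn":0,"fingers":76},{"tx":0,"ty":0.002,"tz":0,"turn":0,"fingers":76},{"tx":0,"ty":0.002,"tz":0,"turn":0,"fingers":76},{"tx":0,"ty":0.002,"tz":0,"turn":0,"fingers":76},{"tx":0,"ty":-0.05,"tz":0,"turn":0,"fingers":76},{"tx":0,"ty":-0.2,"tz":0,"turn":0,"fingers":76},{"tx":0,"ty":-0.4,"tz":0,"turn":0,"fingers":72},{"tx":0,"ty":-0.58,"tz":0.05,"turn":0,"fingers":68},{"tx":0.05,"ty":-0.6,"tz":0.2,"turn":0,"fingers":68},{"tx":0.1,"ty":-0.6,"tz":0.4,"turn":0,"fingers":68},{"tx":0.15,"ty":-0.6,"tz":0.62,"turn":0,"fingers":68},{"tx":0.2,"ty":-0.6,"tz":0.84,"turn":0,"fingers":68},{"tx":0.24,"ty":-0.6,"tz":1,"turn":0,"fingers":68},{"tx":0.24,"ty":-0.6,"tz":1,"turn":0,"fingers":68}]' 30; python3 -c "
from h import *
to(569.1,329,28,0.05)"
```

```text
clock: 41.85
eef_pos: [547.1, 206.1, 148.7]
eef_rot: [-1.57, -0.01, 0.054]
wrist_force: [0.7, -0.0, -0.2]
finger_gap: 67.7
-> (569,329,28): tx 0.1433 ty 0.6037 tz 0.6076 turn 0.0013  dist 174
```

```bash
python3 -m creep '[{"tx":0.03,"ty":0,"tz":0.1,"turn":0,"fingers":68},{"tx":0.07,"ty":0,"tz":0.28,"turn":0,"fingers":68},{"tx":0.11,"ty":0,"tz":0.46,"turn":0,"fingers":68},{"tx":0.143,"ty":0,"tz":0.58,"turn":0.001,"fingers":68},{"tx":0.143,"ty":0,"tz":0.608,"turn":0.001,"fingers":68},{"tx":0.143,"ty":0.08,"tz":0.608,"turn":0.001,"fingers":68},{"tx":0.143,"ty":0.22,"tz":0.608,"turn":0.001,"fingers":68},{"tx":0.143,"ty":0.38,"tz":0.608,"turn":0.001,"fingers":68},{"tx":0.143,"ty":0.51,"tz":0.608,"turn":0.001,"fingers":68},{"tx":0.143,"ty":0.58,"tz":0.608,"turn":0.001,"fingers":68},{"tx":0.143,"ty":0.603,"tz":0.608,"turn":0.001,"fingers":68},{"tx":0.143,"ty":0.603,"tz":0.608,"turn":0.001,"fingers":68},{"tx":0.143,"ty":0.603,"tz":0.608,"turn":0.001,"fingers":30},{"tx":0.143,"ty":0.603,"tz":0.608,"turn":0.001,"fingers":30},{"tx":0.143,"ty":0.603,"tz":0.608,"turn":0.001,"fingers":30},{"tx":0.143,"ty":0.603,"tz":0.608,"turn":0.001,"fingers":30},{"tx":0.143,"ty":0.603,"tz":0.608,"turn":0.001,"fingers":30},{"tx":0.143,"ty":0.603,"tz":0.608,"turn":0.001,"fingers":30},{"tx":0.143,"ty":0.603,"tz":0.608,"turn":0.001,"fingers":30},{"tx":0.143,"ty":0.603,"tz":0.608,"turn":0.001,"fingers":30}]' 30; python3 -c "
from h import *
to(515.7,97.2,90,0.05)"
```

```text
clock: 43.85
eef_pos: [570.5, 329.3, 29.3]
eef_rot: [-1.57, -0.011, 0.051]
wrist_force: [-1.6, -0.6, 6.0]
finger_gap: 45.3
-> (516,97,90): tx -0.3330 ty -0.3035 tz -1.1452 turn 0.0003  dist 246
```

```bash
python3 -m creep '[{"tx":0,"ty":-0.05,"tz":0,"turn":0,"fingers":30},{"tx":0,"ty":-0.15,"tz":0,"turn":0,"fingers":30},{"tx":0,"ty":-0.25,"tz":-0.05,"turn":0,"fingers":30},{"tx":-0.03,"ty":-0.3,"tz":-0.14,"turn":0,"fingers":30},{"tx":-0.08,"ty":-0.3,"tz":-0.29,"turn":0,"fingers":30},{"tx":-0.12,"ty":-0.3,"tz":-0.44,"turn":0,"fingers":30},{"tx":-0.17,"ty":-0.3,"tz":-0.6,"turn":0,"fingers":30},{"tx":-0.21,"ty":-0.3,"tz":-0.74,"turn":0,"fingers":30},{"tx":-0.25,"ty":-0.3,"tz":-0.86,"turn":0,"fingers":30},{"tx":-0.28,"ty":-0.3,"tz":-0.95,"turn":0,"fingers":30},{"tx":-0.28,"ty":-0.3,"tz":-0.95,"turn":0,"fingers":30}]' 30; python3 -c "
from h import *
to(515.7,97.2,28,0.05)"
```

```text
clock: 44.95
eef_pos: [523.4, 135.0, 89.1]
eef_rot: [-1.57, -0.011, 0.049]
wrist_force: [-1.0, 0.7, -1.9]
finger_gap: 45.6
-> (516,97,28): tx -0.0475 ty 0.3056 tz -0.1869 turn -0.0003  dist 72
```

```bash
python3 -m creep '[{"tx":-0.02,"ty":0,"tz":-0.08,"turn":0,"fingers":30},{"tx":-0.04,"ty":0,"tz":-0.16,"turn":0,"fingers":30},{"tx":-0.047,"ty":0.03,"tz":-0.187,"turn":0,"fingers":30},{"tx":-0.047,"ty":0.11,"tz":-0.187,"turn":0,"fingers":30},{"tx":-0.047,"ty":0.19,"tz":-0.187,"turn":0,"fingers":30},{"tx":-0.047,"ty":0.25,"tz":-0.187,"turn":0,"fingers":30},{"tx":-0.047,"ty":0.285,"tz":-0.187,"turn":0,"fingers":30},{"tx":-0.047,"ty":0.3,"tz":-0.187,"turn":0,"fingers":30},{"tx":-0.047,"ty":0.306,"tz":-0.187,"turn":0,"fingers":30},{"tx":-0.047,"ty":0.308,"tz":-0.187,"turn":0,"fingers":30},{"tx":-0.047,"ty":0.308,"tz":-0.187,"turn":0,"fingers":30}]' 30
```

```text
clock: 46.05
eef_pos: [516.6, 97.4, 28.3]
eef_rot: [-1.57, -0.011, 0.049]
wrist_force: [-5.3, -0.7, 5.1]
finger_gap: 46.2
```

Contact (5 N up). Release, then lift and retreat clear of everything.

```bash
python3 -m creep '[{"tx":0,"ty":0,"tz":0,"turn":0,"fingers":66},{"tx":0,"ty":0,"tz":0,"turn":0,"fingers":66},{"tx":0,"ty":0,"tz":0,"turn":0,"fingers":66},{"tx":0,"ty":0,"tz":0,"turn":0,"fingers":66},{"tx":0,"ty":0,"tz":0,"turn":0,"fingers":66},{"tx":0,"ty":0,"tz":0,"turn":0,"fingers":66},{"tx":0,"ty":-0.05,"tz":0,"turn":0,"fingers":66},{"tx":0,"ty":-0.2,"tz":0,"turn":0,"fingers":66},{"tx":0,"ty":-0.4,"tz":0,"turn":0,"fingers":68},{"tx":0,"ty":-0.6,"tz":0,"turn":0,"fingers":68},{"tx":0,"ty":-0.75,"tz":0.1,"turn":0,"fingers":68},{"tx":-0.04,"ty":-0.8,"tz":0.3,"turn":0,"fingers":68},{"tx":-0.08,"ty":-0.8,"tz":0.52,"turn":0,"fingers":68},{"tx":-0.12,"ty":-0.8,"tz":0.75,"turn":0,"fingers":68},{"tx":-0.16,"ty":-0.8,"tz":0.93,"turn":0,"fingers":68},{"tx":-0.2,"ty":-0.8,"tz":1,"turn":0,"fingers":68},{"tx":-0.2,"ty":-0.8,"tz":1,"turn":0,"fingers":68}]' 30; python3 - <<'E'
from h import *
from cell import optics
for n in ('top','side'):
  c=optics.camera(n); np.savez('pics/k_%s.npz'%n,**c); cv2.imwrite('pics/k_%s.png'%n,c['frame'][:,:,::-1])
c0=load("top0")
for tag in ("top0","k_top"):
  c=load(tag); Z=cloud(c)[...,2]
  for n,(u,v),z,h in [("spray",(205,218),99,88),("tin",(249,222),83,70),("jar",(291,224),91,80)]:
    m=np.zeros((384,512),np.uint8); m[v-20:v+20,u-20:u+20]=Z[v-20:v+20,u-20:u+20]>h
    k=max(cv2.findContours(m,cv2.RETR_EXTERNAL,cv2.CHAIN_APPROX_NONE)[0],key=cv2.contourArea)[:,0]
    X=cast(c,k[:,0],k[:,1],z)[:,:2].astype(np.float32); print(tag,n,np.round(cv2.minEnclosingCircle(X)[0],1))
E
```

```text
clock: 47.75
eef_pos: [464.1, 296.2, 188.4]
eef_rot: [-1.57, -0.011, 0.052]
wrist_force: [0.2, -0.7, 1.0]
finger_gap: 68.1
top0 spray [515.9  96.7]
top0 tin [5.106e+02 5.000e-01]
top0 jar [507.8 -92.9]
k_top spray [517.7  98.7]
k_top tin [510.1   1.3]
k_top jar [506.9 -91.6]
```

View pics/k_top.png

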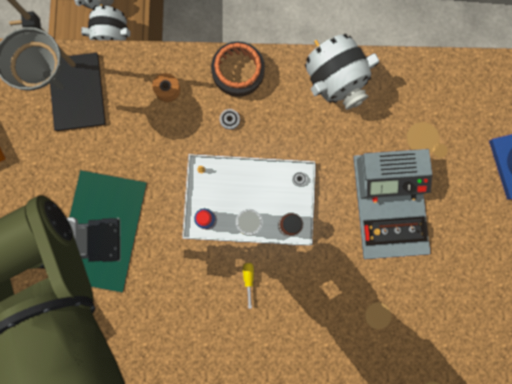

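View pics/k_side.png

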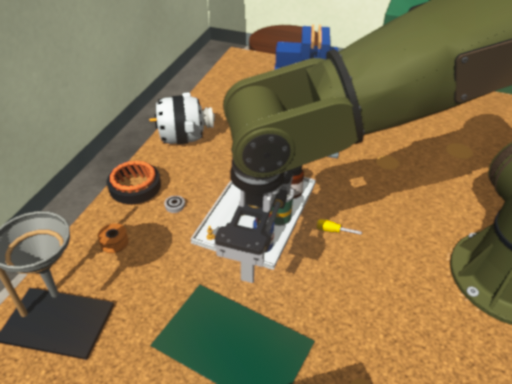

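The containers stand in the tray at (205,218), (249,222) and (291,224), within 3 mm of the start. The plate is in the bed at (394,231), the mat is empty and the bystanders are unmoved. Handing in.

```bash
python3 -m creep '[{"tx":0,"ty":0,"tz":0,"turn":0,"fingers":68},{"tx":0,"ty":0,"tz":0,"turn":0,"fingers":68},{"tx":0,"ty":0,"tz":0,"turn":0,"fingers":68}]'; python3 -c "
from cell import manip; print(manip.sign_off())"
```

```text
clock: 48.15
eef_pos: [465.6, 293.6, 188.4]
eef_rot: [-1.57, -0.011, 0.048]
wrist_force: [-0.4, 0.1, 0.6]
finger_gap: 68.2
the job is handed in; nothing more can be done
None
```

The job is done and handed in at about 48 s. I stood the spray can, tin and jar on the mat, laid the diode plate in the tester bed between the stops, then put the jar, tin and spray can back in the tray.

- **Containers:** the last top view puts each within about 3 mm of where it started, and none looked tilted. In the last side view the arm hid most of them, so that upright check rests on the top view.
- **Plate:** it lies between the end stops with matching rail slivers at both ends and its edges parallel to the bed. I judged this by eye from the top view and did not compute a final centre or angle.
- **Bystanders:** the bearings, stud and screwdriver look unmoved in the pictures; I did not measure them.
- **Disagreements:** the two cameras differed by 2–4 mm on some container positions, and the tool tilted about 0.01 rad by the end. No check failed, and sign-off gave no verdict.

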